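# Slide the last pallet onto the pile and square the pile in the stacking bay

### The arm

A 6-joint arm with a two-finger parallel gripper is mounted at the origin on a cart in front of the work surface, level with it; the furniture and walls round the work are solid. World frame = base frame: x ahead of the robot, y to its left, z up, the work surface at z = 0. Lengths are in m, angles in rad, forces in N, time in s.
With the tool pointing down it reaches from about 0.375 to 0.9 m from the base axis. Payload 3.1 kg.
Tool frame: the origin (TCP) lies on the centre line of the jaws, within the pads' length; the fingertips stand 17 mm ahead of it and the grasp point (between the pads) lies 2 mm behind it; y points along the fingers, z is the direction in which the jaws open and shut, and the axes are right-handed (so a half turn about y gives the same grasp; the last joint's range is limited). The gripper opens to 85 mm and grips with 20 to 120 N. Pads are 22 mm wide; open, the fingers measure 114 mm over their backs; the gripper's body (76 mm by 85 mm) begins 54 mm behind the grasp point. The pads swing forward as they close: fully open they stand 13 mm farther back than shut.
Start: joints at [-1.387, 0.527, 1.433, -0, 1.181, -0.178], TCP at [0.222, -0.584, 0.223] pointing down, gripper open.
Joint ranges: [-3.08, 3.08], [-0.75, 2.2], [0.22, 2.44], [-1.43, 4.57], [0, 2.65], [-2.85, 2.85]. Speed limits (rad/s): [2.79, 2.79, 3.14, 3.14, 3.14, 3.14].

### API

Orientations are given as a unit quaternion [x, y, z, w].
In Python, from station import manip gives the robot as it stands.
- The arm moves only by the shell command python3 -m handwheel 'ROWS' [FORCE]. ROWS is JSON, one flat list of numbers, 7 for each row, row after row: the shift along the tool's x, y, z in cm, then the turn, a rotation vector about the tool's x, y, z in rad, then the finger opening in cm, from 0 to 8.54. A call has 1 to 10 rows; each row is the pose to reach, as a shift and turn from the pose commanded when the call began, along the tool's axes at that moment; what a row does not reach only later rows make up. A row lasts 1/12 s, in which the tool goes at most 41.7 mm and 7.16 degrees, less where a joint would pass 70% of its speed; a pose out of reach is approached as far as the arm can. A call with a gripper value outside its range is refused whole. The fingers move at their own pace and stop on an object; FORCE is the grip in N (left out, the last holds). Time passes only in rows, so rows that repeat a pose let the fingers close. It gives the time, the measured TCP pose, the force and the opening at its end, in the units of the state.
- manip.sense(): the state, without advancing time (a new reading comes with each control period).
- manip.snapshot(name): name is "scene" or "side" or "wrist"; returns a dict with "frame" (420x560x3 uint8, red, green, blue), "depth" (420x560 float32, m along the optical axis (not along the pixel's ray), 0 where there is no reading), "camera_matrix" (3x3 intrinsics, pixels), "rvec" (rotation vector, rad) and "tvec" (3), from world to camera coordinates, as OpenCV has them. Camera axes: x right, y down, z forward; pixel columns grow to the right and rows downward; lengths in m; the calibration is good to about 2 mm. The wrist camera is an equidistant fisheye: a pixel r from the principal point sees the ray r / f radians off the axis. A picture is of the moment at which its call begins.
- manip.sign_off(): hands the job in, once; it reports no verdict.
The state is a dict: "t": time; "q": joint angles; "qd": joint speeds; "tau": joint torques, N m; "tcp_pos": TCP position; "tool_rot": TCP orientation; "force": force on the tool from outside, world axes, zero at the start; "ft_torque": the same for the moment, N m; "finger_gap": opening from 0.0 (shut) to 1.0 (fully open).
Only numpy, scipy, OpenCV 4.12 (cv2) and the standard library are available. Lean on these libraries where they do the work, as an engineer would, in place of code of your own. Each camera call takes 0.05 s, during which the arm holds its last target.

### The job

Slide the flat metal pallet off the feed step onto the two pallets lying in the stacking bay, then push it up against the end stop, which is clamped at a different place every time. Square up the whole pile so that all three pallets lie flush on one another, against both the end stop and the side fence. Push gently, keep the pallets flat, and leave the loupe, the hammer and the marker where they lie.

Things in the scene. Friction and masses are not known exactly. Their poses are not given: they have to be found in the camera images.
- stack_bed: Fixed stacking bed: grey base plate 370 x 124 x 8 mm (bed x = -220 to 150 mm). Origin on the bench under the middle of the bay; x = sliding direction from the feed step to the end stop, y = toward the side fence, z up. Bay floor 8 mm above the origin. The bay is open on its -y side; between step and pile a gap of at least 40 mm is free at the start.
- step_edge (a point): Middle of the top edge of the feed step, where it ends toward the bay (bed x = -90 mm, y = 0, 33 mm above the bench). The step is a plastic block 130 (x) x 112 (y) mm reaching from here back to bed x = -220 mm; its top is 25 mm above the bay floor, 1 mm above a pile of two pallets. Axes as the bed's.
- fence_face (a point): Middle of the inner face of the side fence, at its top edge (bed x = 40, y = 53 mm, 42 mm above the bench): an aluminium strip from bed x = -60 to 140 mm, 34 mm high above the bay floor, fixed. Axes as the bed's.
- stop_carrier: Fixed carrier at the end of the bed, origin on the bench at bed x = 180 mm, axes as the bed's; knobs up to 51 mm high. Two rods hold the end stop: an upright aluminium plate across the bay, 94 mm wide, from 10 to 44 mm above the bench. Its face is clamped rigidly somewhere from bed x = 90 to 125 mm, differently each time and not reported: it must be felt or seen.
- pallet_feed: The pallet to be slid on: flat aluminium plate 120 (x) x 100 (y) x 12 (z) mm, about 0.12 kg, friction coefficient of all parts about 0.6, with six shallow round seats; at the start on the feed step, up to about 6 degrees askew. Origin at the centre of its underside; x axis along its long side, roughly the bed's x.
- pallet_mid: An equal pallet, the upper of the two that lie askew in the bay at the start. Origin at the centre of its underside, axes as pallet_feed.
- pallet_low: An equal pallet, the lower one, on the bay floor. Origin at the centre of its underside, axes as pallet_feed.
- loupe: Bystander: black eye loupe, 35 mm wide, 34 mm high, standing on the bench on the open (-y) side of the feed step. Origin at the centre of its underside.
- bench_hammer: Bystander: small hammer, 142 x 55 x 15 mm, lying on the fence (+y) side beside the feed step. Origin at the middle of its underside, long axis = its y.
- marker: Bystander: marker pen, 134 x 12 x 13 mm, lying outside the side fence. Origin at the middle of its underside, long axis = its y.
Things that resemble listed ones, but are neither listed nor needed, are in the scene too. Leave any green look-alike of the pallet_low alone.

How it is judged:
On the way:
1. with the third pallet slid off the step onto the pile, the pile is pressed up to the end stop (x of pallet_feed in the frame of stack_bed above 0 m and z of pallet_feed in the frame of stack_bed between 0.029 and 0.035 m and contact force between any of pallet_low, pallet_mid, pallet_feed and stop_carrier above 2 N), for 0.02 s.
At the end, for the whole second after the job is handed in: The three pallets lie flat and at rest in the bay, the slid one on top; centres agree within 2.5 mm along and across the bed, each is square to it within 0.03 rad and within 2.5 mm of touching the side fence; the pile was pressed up to the end stop (z of pallet_low in the frame of stack_bed between 0.005 and 0.011 m and angle between the x axis of each of pallet_low, pallet_mid, pallet_feed and the x axis of stack_bed, either way round below 0.03 rad and angle between each of pallet_low, pallet_mid, pallet_feed's own z axis and vertical below 0.03 rad and linear speed of each of pallet_low, pallet_mid, pallet_feed below 0.01 m/s and y of pallet_low in the frame of stack_bed between 0.0005 and 0.006 m and z of pallet_mid in the frame of stack_bed between 0.017 and 0.023 m and y of pallet_mid in the frame of stack_bed between 0.0005 and 0.006 m and z of pallet_feed in the frame of stack_bed between 0.029 and 0.035 m and y of pallet_feed in the frame of stack_bed between 0.0005 and 0.006 m and x of pallet_mid in the frame of pallet_low between -0.0025 and 0.0025 m and y of pallet_mid in the frame of pallet_low between -0.0025 and 0.0025 m and angle between the x axis of each of pallet_mid, pallet_feed and the x axis of pallet_low, either way round below 0.025 rad and x of pallet_feed in the frame of pallet_mid between -0.0025 and 0.0025 m and y of pallet_feed in the frame of pallet_mid between -0.0025 and 0.0025 m and angle between the x axis of pallet_feed and the x axis of pallet_mid, either way round below 0.025 rad and x of pallet_feed in the frame of pallet_low between -0.0025 and 0.0025 m and y of pallet_feed in the frame of pallet_low between -0.0025 and 0.0025 m and x of pallet_feed in the frame of stack_bed above 0.026 m).
It fails at once if a pallet pressed against the end stop with more than 45 N (contact force between any of pallet_low, pallet_mid, pallet_feed and stop_carrier above 45 N).
It fails at once if a pallet tipped by more than about 17 degrees (angle between any of pallet_low, pallet_mid, pallet_feed's own z axis and vertical above 0.3 rad).
It fails at once if the loupe, hammer or marker shifted by more than 20 mm (distance of any of loupe, bench_hammer, marker from where it was at the start of the episode above 0.02 m).
It also fails if it takes over 72 s, if anything falls off the work surface, if the arm or the gripper's body presses on something with over 40 N, if the wrist force passes 120 N, or if a joint passes its speed limit or range.

## Working session

There is one attempt and no reset: what is moved stays moved. The work goes in short steps, Python scripts to look and compute and a shell command to move; the robot and the scene stay as the last step left them, time stands still between calls to the robot, and variables do not carry over. Pictures are saved under pics/ and viewed, and the job is handed in when it is done.

```bash
mkdir -p pics; ls; cat > h.py <<'E'
import numpy as np, cv2
from station import manip
from scipy.spatial.transform import Rotation as R
def snap(name,fn):
    s=manip.snapshot(name); cv2.imwrite('pics/'+fn+'.png',cv2.cvtColor(s['frame'],cv2.COLOR_RGB2BGR)); np.savez('pics/'+fn+'.npz',**s); return s
def world(s):
    K=s['camera_matrix'];d=s['depth'];h,w=d.shape
    u,v=np.meshgrid(np.arange(w),np.arange(h))
    p=np.stack([(u-K[0,2])/K[0,0]*d,(v-K[1,2])/K[1,1]*d,d],-1)
    Rm=cv2.Rodrigues(np.array(s['rvec'],float))[0]
    return (p-np.array(s['tvec']).ravel())@Rm
E
python3 - <<'E'
from h import *
print(manip.sense())
for n in ['scene','side','wrist']:
    s=snap(n,n+'0'); Rm=cv2.Rodrigues(np.array(s['rvec'],float))[0]; print(n,s['camera_matrix'],-Rm.T@np.array(s['tvec']).ravel(),Rm[2])
E
```

```text
pics
{'t': 0.0, 'q': array([-1.38650427e+00,  5.28452841e-01,  1.43389253e+00, -2.63101530e-05,
        1.18141284e+00, -1.78475685e-01]), 'qd': array([-0.00090471,  0.00071172,  0.00078417, -0.00195052, -0.00143282,
        0.00012635]), 'tau': array([-3.62752944e-04, -4.42353845e+01, -1.78024596e+01, -3.45712142e-04,
        8.49109143e-03, -1.13699394e-05]), 'tcp_pos': array([ 0.2216877 , -0.58357845,  0.22204494]), 'tool_rot': array([-0.12756987,  0.69627126, -0.69474003,  0.12754822]), 'force': array([0.11285396, 0.09288651, 0.1571673 ]), 'ft_torque': array([-0.00050647,  0.00526604, -0.01217292]), 'finger_gap': 1.0021465163966923}
scene [[479.25087989   0.         279.51253147]
 [  0.         479.25087989 203.55249803]
 [  0.           0.           1.        ]] [0.04102651 0.68380157 0.46841033] [ 0.48502824 -0.76814006 -0.4179814 ]
side [[492.68044311   0.         267.56675859]
 [  0.         492.68044311 211.06075454]
 [  0.           0.           1.        ]] [ 0.47994553 -0.81093862  0.76461061] [ 0.0043366   0.76208258 -0.64746532]
wrist [[325.1922621    0.         275.12683206]
 [  0.         325.1922621  208.55639661]
 [  0.           0.           1.        ]] [ 0.28557989 -0.56016617  0.37306332] [-0.25374754 -0.09420704 -0.96267192]
```

View pics/scene0.png

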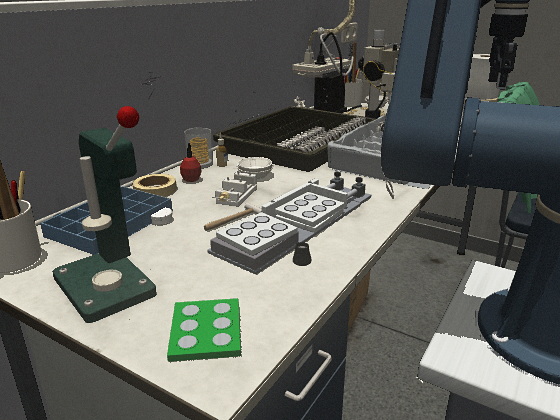

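View pics/side0.png

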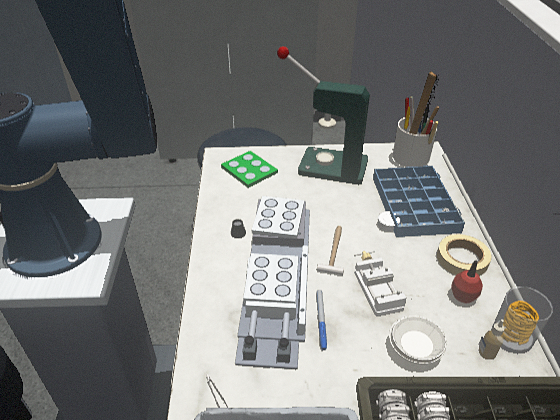

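View pics/wrist0.png

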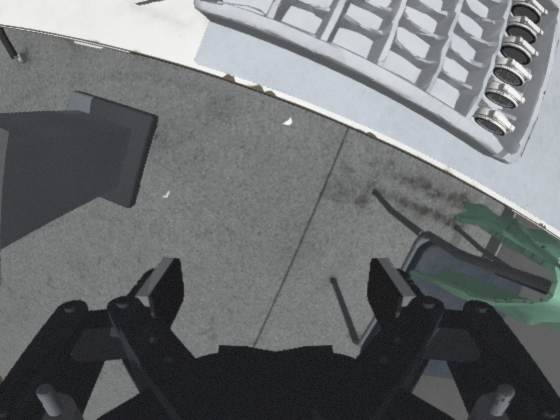

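```bash
python3 - <<'E'
from h import *
s=dict(np.load('pics/side0.npz')); W=world(s); np.save('pics/Ws.npy',W)
im=cv2.cvtColor(s['frame'],cv2.COLOR_RGB2BGR)
c=im[180:380,200:350]; cv2.imwrite('pics/sz.png',cv2.resize(c,None,fx=3.0,fy=3.0,interpolation=cv2.INTER_CUBIC))
s2=dict(np.load('pics/scene0.npz')); im=cv2.cvtColor(s2['frame'],cv2.COLOR_RGB2BGR)
cv2.imwrite('pics/cz.png',cv2.resize(im[160:280,190:390],None,fx=4,fy=4,interpolation=cv2.INTER_CUBIC))
# orthographic height map from side, 1mm grid
for n,S in (('side',s),('scene',s2)):
    W=world(S).reshape(-1,3); ok=(S['depth'].ravel()>0)
    P=W[ok]
    m=(P[:,0]>0.3)&(P[:,0]<0.75)&(P[:,1]>-0.45)&(P[:,1]<0.2)&(P[:,2]>-.02)&(P[:,2]<.1)
    P=P[m]
    print(n,np.histogram(P[:,2],bins=np.arange(-.01,.06,.003)))
E
```

```text
side (array([    6,  1156, 19306, 12455,   757,  2597,  1552,  1000,   526,
         419,   442,   630,   876,  2272,  1319,   536,   725,  1530,
        1081,   412,   681,   991,   298]), array([-0.01 , -0.007, -0.004, -0.001,  0.002,  0.005,  0.008,  0.011,
        0.014,  0.017,  0.02 ,  0.023,  0.026,  0.029,  0.032,  0.035,
        0.038,  0.041,  0.044,  0.047,  0.05 ,  0.053,  0.056,  0.059]))
scene (array([  164,   169,  7813, 12918,   491,   818,   675,   627,   470,
         530,   519,   609,   701,  1321,  1072,   479,   451,   716,
        1521,   178,   189,   251,   108]), array([-0.01 , -0.007, -0.004, -0.001,  0.002,  0.005,  0.008,  0.011,
        0.014,  0.017,  0.02 ,  0.023,  0.026,  0.029,  0.032,  0.035,
        0.038,  0.041,  0.044,  0.047,  0.05 ,  0.053,  0.056,  0.059]))
```

View pics/sz.png

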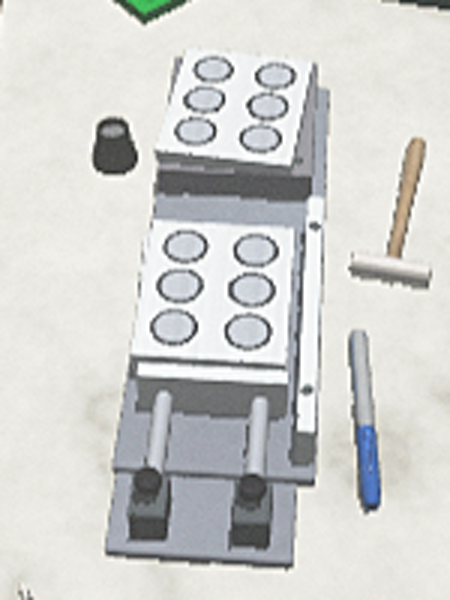

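View pics/cz.png

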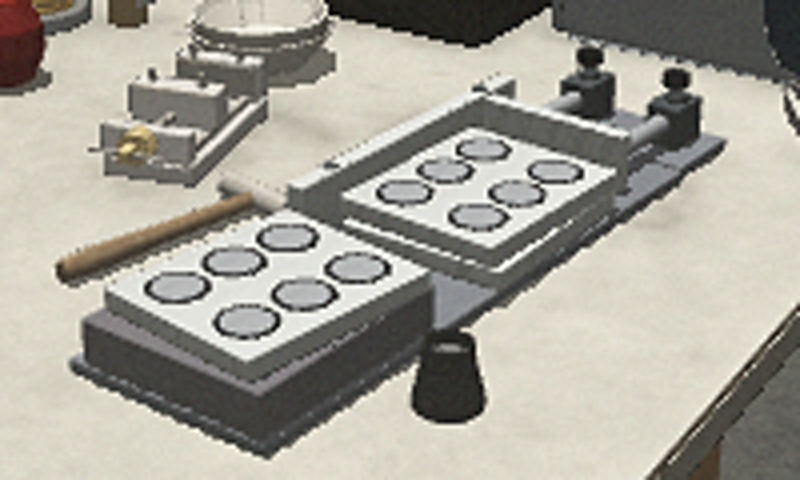

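```bash
cat >> h.py <<'E'
def proj(s,P):
    P=np.atleast_2d(P).astype(float); Rm=cv2.Rodrigues(np.array(s['rvec'],float))[0]
    c=P@Rm.T+np.array(s['tvec']).ravel(); K=s['camera_matrix']
    return np.stack([c[:,0]/c[:,2]*K[0,0]+K[0,2],c[:,1]/c[:,2]*K[1,1]+K[1,2]],-1)
def fproj(s,P): # fisheye equidistant
    P=np.atleast_2d(P).astype(float)
    return cv2.fisheye.projectPoints(P[:,None],np.array(s['rvec'],float).reshape(3,1),np.array(s['tvec'],float).reshape(3,1),s['camera_matrix'],np.zeros(4))[0][:,0]
def funproj(s,uv,z): # onto plane z
    uv=np.atleast_2d(uv).astype(float);K=s['camera_matrix']
    x=(uv-K[:2,2])/[K[0,0],K[1,1]]; r=np.linalg.norm(x,axis=1); 
    d=np.c_[x/r[:,None]*np.sin(r)[:,None],np.cos(r)]
    return ray(s,d,z)
def unproj(s,uv,z):
    uv=np.atleast_2d(uv).astype(float);K=s['camera_matrix']
    return ray(s,np.c_[(uv-K[:2,2])/[K[0,0],K[1,1]],np.ones(len(uv))],z)
def ray(s,d,z):
    Rm=cv2.Rodrigues(np.array(s['rvec'],float))[0]; C=-Rm.T@np.array(s['tvec']).ravel(); d=d@Rm
    return C+d*((z-C[2])/d[:,2])[:,None]
def bed2w(b,P):
    P=np.atleast_2d(P).astype(float);c,s=np.cos(b[2]),np.sin(b[2])
    return np.c_[b[0]+c*P[:,0]-s*P[:,1],b[1]+s*P[:,0]+c*P[:,1],P[:,2]]
def w2bed(b,P):
    P=np.atleast_2d(P).astype(float);c,s=np.cos(b[2]),np.sin(b[2]);d=P[:,:2]-np.array(b[:2])
    return np.c_[c*d[:,0]+s*d[:,1],-s*d[:,0]+c*d[:,1],P[:,2]]
E
python3 - <<'E'
from h import *
from scipy.optimize import least_squares
s=dict(np.load('pics/side0.npz'));c=dict(np.load('pics/scene0.npz'))
f=lambda x,y:(x/3+200-1/3,y/3+180-1/3)
g=lambda x,y:(x/4+190-.4,y/4+160-.4)
ob=[(s,(.150,-.062,.008),f(113,470)),(s,(.150,.062,.008),f(314,482)),(s,(.14,.053,.042),f(297,432)),(s,(-.06,.053,.042),f(304,197)),
 (c,(-.22,-.062,.008),g(268,452)),(c,(-.22,.062,.008),g(70,363)),(c,(-.22,.056,.033),g(83,318)),(c,(-.22,-.056,.033),g(262,397)),(c,(-.06,.053,.042),g(312,190)),(c,(-.09,-.056,.033),g(433,290))]
def r(b): return np.concatenate([proj(S,bed2w(b,p))[0]-u for S,p,u in ob])
R0=least_squares(r,[.5,-.15,-1.57],loss='soft_l1'); b=R0.x
print(b,np.degrees(b[2]));print(R0.fun.reshape(-1,2).round(1))
np.save('bed.npy',b)
# overlays
def box(x0,x1,y0,y1,z0,z1):
    v=[(x,y,z) for x in(x0,x1) for y in(y0,y1) for z in(z0,z1)]
    return [(v[i],v[j]) for i in range(8) for j in range(i) if bin(i^j).count('1')==1]
L=box(-.22,.15,-.062,.062,0,.008)+box(-.22,-.09,-.056,.056,.008,.033)+[((-.06,.053,.042),(.14,.053,.042)),((-.06,.053,.042),(-.06,.053,.008))]
for S,n,sl,k in((s,'so',np.s_[180:380,200:350],3),(c,'co',np.s_[160:280,190:390],4)):
    im=cv2.cvtColor(S['frame'],cv2.COLOR_RGB2BGR)
    im=cv2.resize(im[sl],None,fx=k,fy=k,interpolation=cv2.INTER_CUBIC); o=np.array([sl[1].start,sl[0].start])
    for A,B in L:
        p=((proj(S,bed2w(b,[A,B]))-o+.4)*k).astype(int); cv2.line(im,tuple(map(int,p[0])),tuple(map(int,p[1])),(0,0,255),1)
    cv2.imwrite('pics/%s.png'%n,im)
E
```

```text
[ 0.49571661 -0.12645639 -1.66961437] -95.66185673029119
[[-1.5 -0.8]
 [-0.6 -1.2]
 [ 0.6 -0.8]
 [ 1.  -0.7]
 [ 1.5 -1.4]
 [ 1.2 -0.7]
 [-0.7 -0.1]
 [ 0.1 -0.9]
 [-2.6 -0.8]
 [ 0.9 -1.9]]
```

View pics/so.png

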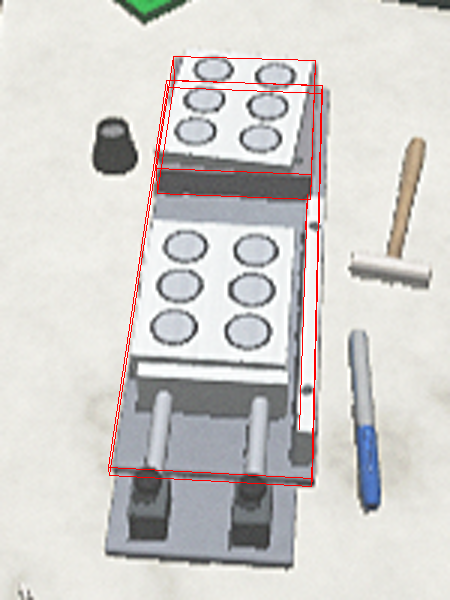

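View pics/co.png

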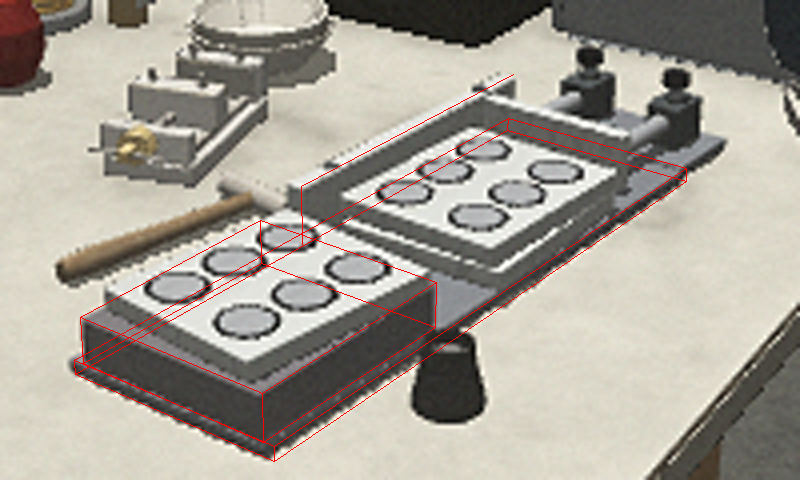

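```bash
python3 - <<'E'
from h import *
from scipy.optimize import least_squares
print(R.from_quat(manip.sense()['tool_rot']).as_matrix().round(3))
s=dict(np.load('pics/side0.npz'));c=dict(np.load('pics/scene0.npz'))
b=np.load('bed.npy')
# white top faces
for S,n in((s,'side'),(c,'scene')):
    W=world(S)
    for nm,z,ctr in(('feed',.045,(-.155,0)),('mid',.032,(.01,0))):
        f=S['frame'].astype(int); 
        m=np.zeros(f.shape[:2],np.uint8)
        B=w2bed(b,W.reshape(-1,3)).reshape(W.shape)
        g=(f.min(-1)>(205 if n=='side' else 190))&(abs(B[...,0]-ctr[0])<.075)&(abs(B[...,1]-ctr[1])<.06)&(abs(B[...,2]-z)<.008)
        m[g]=255; m=cv2.morphologyEx(m,cv2.MORPH_OPEN,np.ones((2,2)))
        cs,_=cv2.findContours(m,cv2.RETR_EXTERNAL,cv2.CHAIN_APPROX_NONE); k=max(cs,key=cv2.contourArea)
        p=unproj(S,k[:,0],z); p=w2bed(b,p)[:,:2]*1000
        print(n,nm,cv2.minAreaRect(p.astype(np.float32)), np.median(B[...,2][m>0]))
        sd=k[:,0]; print('bbox',sd.min(0),sd.max(0))
E
```

```text
[[-0.935 -0.     0.355]
 [-0.355  0.002 -0.935]
 [-0.    -1.    -0.002]]
side feed ((-147.09365844726562, 0.2865333557128906), (98.41592407226562, 117.61357116699219), 83.54656219482422) 0.0439420573463029
bbox [253 197] [304 235]
side mid ((24.93490982055664, -3.2673683166503906), (99.1758041381836, 117.78778076171875), 88.9623794555664) 0.031009207330662085
bbox [244 255] [298 301]
scene feed ((-155.94419860839844, -7.5113677978515625), (98.24480438232422, 118.31070709228516), 83.48812103271484) 0.04467861246521254
bbox [218 214] [296 250]
scene mid ((15.549236297607422, -23.890483856201172), (72.72774505615234, 117.60413360595703), 88.57684326171875) 0.03153105939138894
bbox [286 196] [343 222]
```

```bash
python3 -m handwheel '[-15,-1,-14.5,0,-0.35,0,6, -27,-2,-26.5,0,-0.7,0,6, -38,-3,-37,0,-0.95,0,6,-49.3,-3,-48.2,0,-1.109,0,6,-49.3,-3,-48.2,0,-1.109,0,6,-49.3,-3,-48.2,0,-1.109,0,6,-49.3,-3,-48.2,0,-1.109,0,6,-49.3,-3,-48.2,0,-1.109,0,6,-49.3,-3,-48.2,0,-1.109,0,6,-49.3,-3,-48.2,0,-1.109,0,6]'
```

```text
t: 0.98
tcp_pos: [0.3972, -0.2047, 0.2418]
tool_rot: [0.475, -0.523, 0.523, -0.476]
force: [0.7, -0.1, 0.3]
finger_gap: 0.703
```

```bash
cat >> h.py <<'E'
def go(bx,by,z,yaw_off=0,b=None):
    b=np.load('bed.npy') if b is None else b
    st=manip.sense(); M=R.from_quat(st['tool_rot'])
    t=bed2w(b,[[bx,by,z]])[0]; sh=M.inv().apply(t-st['tcp_pos'])*100
    c,s=np.cos(b[2]+yaw_off),np.sin(b[2]+yaw_off)
    T=np.array([[c,0,-s],[s,0,c],[0,-1,0]])
    rv=(M.inv()*R.from_matrix(T)).as_rotvec()
    print('tcp bed',w2bed(b,[st['tcp_pos']])[0].round(4),'shift cm',sh.round(2),'rotvec',rv.round(4),'F',st['force'].round(2),'t',round(st['t'],2),'q6',st['q'].round(2))
E
python3 -c "
from h import *
go(-.17,0,.25)"
```

```text
tcp bed [ 0.0876 -0.0903  0.2418] shift cm [-25.73  -0.82   9.11] rotvec [-0.0001  0.003  -0.0001] F [ 0.73 -0.08  0.27] t 0.98 q6 [-0.73  0.26  1.84  0.    1.04 -0.63]
```

```bash
python3 -m handwheel '[-25.7,-0.8,9.1,0,0,0,6,-25.7,-0.8,9.1,0,0,0,6,-25.7,-0.8,9.1,0,0,0,6,-25.7,-0.8,9.1,0,0,0,6,-25.7,-0.8,9.1,0,0,0,6,-25.7,-0.8,9.1,0,0,0,6,-25.7,-0.8,9.1,0,0,0,6,-25.7,-0.8,9.1,0,0,0,6,-25.7,-0.8,9.1,0,0,0,6]'; python3 - <<'E'
from h import *
go(-.17,0,.25)
s=snap('wrist','w1')
im=cv2.imread('pics/w1.png'); cv2.imwrite('pics/w1b.png',cv2.resize(im,(800,600),interpolation=cv2.INTER_CUBIC))
E
```

```text
t: 1.73
tcp_pos: [0.5127, 0.0412, 0.2493]
tool_rot: [-0.476, 0.523, -0.523, 0.475]
force: [-1.1, -0.5, 0.4]
finger_gap: 0.703
tcp bed [-0.1685  0.0004  0.2493] shift cm [-0.15 -0.07 -0.04] rotvec [0.0008 0.0031 0.0005] F [-1.09 -0.51  0.38] t 1.73 q6 [-0.14  0.35  1.67 -0.    1.12 -0.04]
```

View pics/w1b.png

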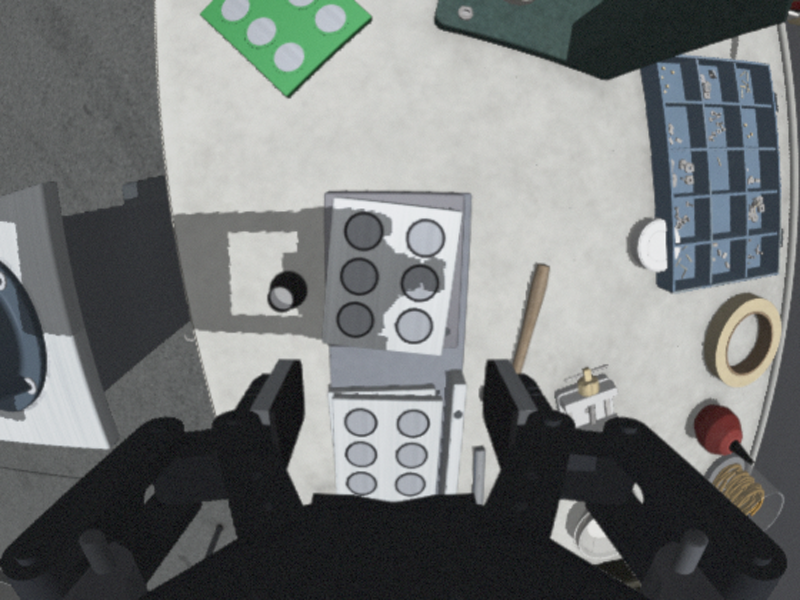

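```bash
python3 - <<'E'
from h import *
s=dict(np.load('pics/w1.npz')); k=.7
def pt(l): return (np.array(l,float)+.5)*k-.5
b=np.load('bed.npy')
Pf=funproj(s,pt([(335,198),(462,211),(444,354),(329,343)]),.045)
Pb=funproj(s,pt([(325,192),(471,194),(464,345)]),.008)
Ps=funproj(s,pt([(328,200),(330,343)]),.033)
Pm=funproj(s,pt([(331,393),(442,396)]),.032)
for n,P in (('feed',Pf),('bed',Pb),('step',Ps),('mid',Pm)): print(n,P[:,:2].round(4).tolist(),w2bed(b,P)[:,:2].round(4).tolist())
print('feed ctr',w2bed(b,Pf.mean(0)[None]))
e=Pb[1]-Pb[0];print('bed yaw', np.degrees(np.arctan2(e[1],e[0]))-90, np.linalg.norm(e))
E
sed -n 1,1p /dev/null
```

```text
feed [[0.4724, 0.0927], [0.5684, 0.0736], [0.5465, -0.0426], [0.4527, -0.0239]] [[-0.2158, -0.0448], [-0.2062, 0.0526], [-0.0885, 0.0422], [-0.0979, -0.0529]]
bed [[0.4596, 0.0971], [0.5823, 0.0838], [0.5682, -0.0514]] [[-0.2189, -0.058], [-0.2178, 0.0654], [-0.0819, 0.0647]]
step [[0.4651, 0.0912], [0.4513, -0.0284]] [[-0.2136, -0.0519], [-0.0932, -0.0538]]
mid [[0.445, -0.0766], [0.5434, -0.0888]] [[-0.0446, -0.0553], [-0.0422, 0.0438]]
feed ctr [[-0.15209923 -0.00073546  0.045     ]]
bed yaw -96.17735952413365 0.12336319571525965
```

```bash
python3 - <<'E'
from h import *
b=np.load('bed.npy'); n=bed2w(b,[[.0013,.0035,0]])[0]; b=np.array([n[0],n[1],np.radians(-95.9)]); np.save('bed.npy',b); print(b)
s=dict(np.load('pics/w1.npz'))
print(w2bed(b,funproj(s,(np.array([(288,95),(288,285),(288,278),(310,278),(540,265),(527,370)])+.5)*.7-.5,.012)).round(3))
go(-.258,-.003,.05)
E
```

```text
[ 0.49907128 -0.12809535 -1.67377075]
[[-0.304 -0.093  0.012]
 [-0.14  -0.096  0.012]
 [-0.146 -0.096  0.012]
 [-0.146 -0.076  0.012]
 [-0.16   0.125  0.012]
 [-0.059  0.123  0.012]]
tcp bed [-0.1687 -0.0042  0.2493] shift cm [-8.94 19.92  0.19] rotvec [0.0013 0.0053 0.0006] F [ 0.06 -0.44  0.04] t 1.78 q6 [-0.14  0.35  1.68 -0.    1.12 -0.04]
```

```bash
python3 -m handwheel '[-4,3,0.1,0,0.005,0,6,-8,6,0.2,0,0.005,0,6,-8.9,10,0.2,0,0.005,0,6,-8.9,14,0.2,0,0.005,0,6,-8.9,17.5,0.2,0,0.005,0,6,-8.9,19.9,0.2,0,0.005,0,6,-8.9,19.9,0.2,0,0.005,0,6,-8.9,19.9,0.2,0,0.005,0,6]'; python3 -m handwheel '[0,0.4,0,0,0,0,6,0,0.8,0,0,0,0,6,0,1.2,0,0,0,0,6]';python3 -c "
from h import *
go(-.258,-.003,.03)
snap('side','s2');snap('scene','c2');snap('wrist','w2')
im=cv2.imread('pics/s2.png'); cv2.imwrite('pics/s2z.png',cv2.resize(im[140:340,180:380],None,fx=3,fy=3,interpolation=cv2.INTER_CUBIC))
im=cv2.imread('pics/c2.png'); cv2.imwrite('pics/c2z.png',cv2.resize(im[120:300,150:390],None,fx=3,fy=3,interpolation=cv2.INTER_CUBIC))
"
```

```text
t: 2.45
tcp_pos: [0.5224, 0.1269, 0.0497]
tool_rot: [-0.474, 0.527, -0.525, 0.472]
force: [-0.1, 0.3, 0.7]
finger_gap: 0.703
t: 2.7
tcp_pos: [0.5254, 0.1281, 0.0406]
tool_rot: [0.472, -0.524, 0.527, -0.474]
force: [-0.6, -1.0, 0.6]
finger_gap: 0.706
tcp bed [-2.575e-01 -2.000e-04  4.060e-02] shift cm [-0.05  1.06 -0.29] rotvec [-0.0045 -0.0017 -0.0006] F [-0.55 -0.97  0.57] t 2.7 q6 [ 0.03  0.7   1.78 -0.    0.66  0.14]
```

View pics/s2z.png

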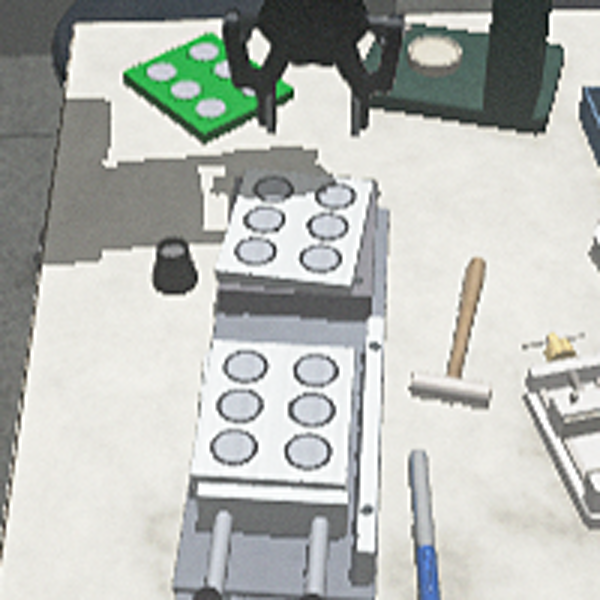

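View pics/c2z.png

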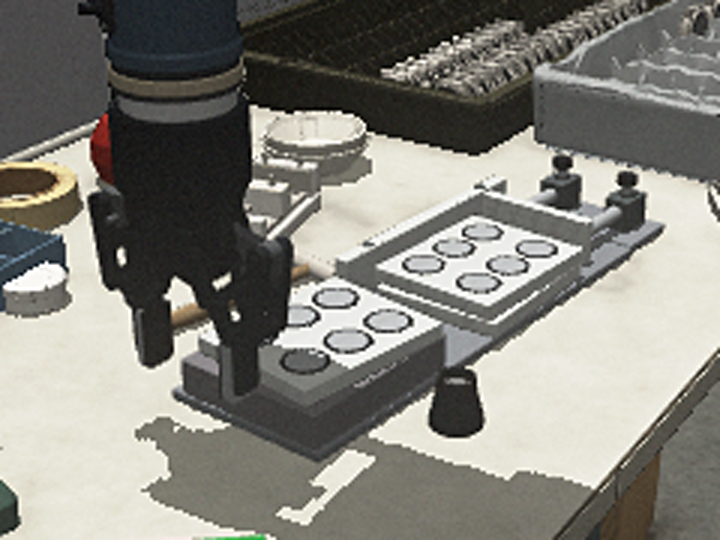

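```bash
python3 -m handwheel '[0,0.5,-0.3,0,0,0,6,0,1,-0.3,0,0,0,6,0,1,-0.3,0,0,0,6]'; python3 -m handwheel '[0,0.2,0,0,0,0,6,0,0.2,0,0,0,0,6]';  python3 -m handwheel '[0,0.2,0,0,0,0,6,0,0.2,0,0,0,0,6]'; python3 -m handwheel '[0,0.2,0,0,0,0,6,0,0.2,0,0,0,0,6]'
```

```text
t: 3.1
tcp_pos: [0.5197, 0.1289, 0.0279]
tool_rot: [-0.474, 0.526, -0.525, 0.473]
force: [-0.2, -0.8, 0.1]
finger_gap: 0.699
t: 3.27
tcp_pos: [0.5204, 0.1288, 0.0263]
tool_rot: [-0.474, 0.525, -0.525, 0.473]
force: [0.4, 0.1, 1.5]
finger_gap: 0.7
t: 3.43
tcp_pos: [0.5206, 0.1288, 0.0244]
tool_rot: [-0.473, 0.525, -0.525, 0.473]
force: [-0.0, -0.2, -0.0]
finger_gap: 0.705
t: 3.6
tcp_pos: [0.5205, 0.1288, 0.0224]
tool_rot: [-0.473, 0.525, -0.525, 0.473]
force: [-0.7, -0.3, 0.3]
finger_gap: 0.702
```

```bash
for i in 1; do python3 -m handwheel '[0,0.2,0,0,0,0,6,0,0.2,0,0,0,0,6]'; done; python3 -m handwheel '[0,0.15,0,0,0,0,6,0,0.15,0,0,0,0,6]'; python3 -m handwheel '[0,0.15,0,0,0,0,6,0,0.15,0,0,0,0,6]'
```

```text
t: 3.77
tcp_pos: [0.5205, 0.1287, 0.0204]
tool_rot: [-0.473, 0.525, -0.525, 0.473]
force: [-0.6, 0.4, 0.3]
finger_gap: 0.698
t: 3.93
tcp_pos: [0.5206, 0.1288, 0.019]
tool_rot: [-0.473, 0.525, -0.525, 0.473]
force: [0.4, 0.0, 0.7]
finger_gap: 0.703
t: 4.1
tcp_pos: [0.5206, 0.1287, 0.0175]
tool_rot: [-0.473, 0.525, -0.525, 0.473]
force: [-0.4, -0.2, 0.1]
finger_gap: 0.7
```

```bash
python3 -m handwheel '[0,0.2,0,0,0,0,6,0,0.2,0,0,0,0,6]'; python3 -m handwheel '[0,0.15,0,0,0,0,6,0,0.15,0,0,0,0,6]'; python3 -m handwheel '[0,0.15,0,0,0,0,6,0,0.15,0,0,0,0,6]'; python3 -m handwheel '[0,0.15,0,0,0,0,6,0,0.15,0,0,0,0,6]'
```

```text
t: 4.27
tcp_pos: [0.5205, 0.1288, 0.0154]
tool_rot: [-0.473, 0.525, -0.525, 0.473]
force: [0.2, 0.3, 0.1]
finger_gap: 0.705
t: 4.43
tcp_pos: [0.5205, 0.1287, 0.014]
tool_rot: [-0.473, 0.525, -0.525, 0.473]
force: [-0.8, -0.0, -0.0]
finger_gap: 0.705
t: 4.6
tcp_pos: [0.5206, 0.1288, 0.0125]
tool_rot: [-0.473, 0.525, -0.525, 0.473]
force: [0.4, 0.2, 0.8]
finger_gap: 0.702
t: 4.77
tcp_pos: [0.5205, 0.1288, 0.011]
tool_rot: [-0.473, 0.525, -0.525, 0.473]
force: [0.2, 0.2, 0.4]
finger_gap: 0.701
```

```bash
python3 -m handwheel '[0,0.15,0,0,0,0,6,0,0.15,0,0,0,0,6]'; python3 -m handwheel '[0,0.15,0,0,0,0,6,0,0.15,0,0,0,0,6]'
```

```text
t: 4.93
tcp_pos: [0.5206, 0.1288, 0.0095]
tool_rot: [-0.473, 0.525, -0.525, 0.473]
force: [-0.3, -0.8, -0.3]
finger_gap: 0.703
t: 5.1
tcp_pos: [0.5206, 0.1288, 0.008]
tool_rot: [-0.473, 0.525, -0.525, 0.473]
force: [-1.1, -0.5, 0.4]
finger_gap: 0.703
```

```bash
python3 -m handwheel '[0,0.15,0,0,0,0,6,0,0.15,0,0,0,0,6]'; python3 -m handwheel '[0,0.15,0,0,0,0,6,0,0.15,0,0,0,0,6]'; python3 -c "
from h import *
snap('side','s3')
im=cv2.imread('pics/s3.png'); cv2.imwrite('pics/s3z.png',cv2.resize(im[130:230,220:340],None,fx=6,fy=6,interpolation=cv2.INTER_CUBIC))"
```

```text
t: 5.27
tcp_pos: [0.5205, 0.1288, 0.0065]
tool_rot: [-0.473, 0.525, -0.525, 0.473]
force: [-0.0, -0.3, 0.3]
finger_gap: 0.699
t: 5.43
tcp_pos: [0.5206, 0.1288, 0.005]
tool_rot: [-0.473, 0.525, -0.525, 0.473]
force: [0.3, 0.6, 0.7]
finger_gap: 0.702
```

View pics/s3z.png

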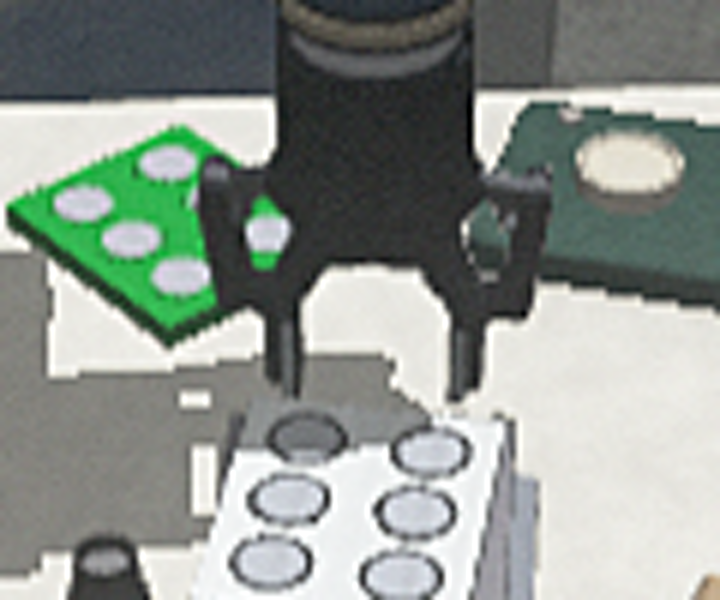

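```bash
python3 - <<'E'
from h import *
s=dict(np.load('pics/s3.npz')); b=np.load('bed.npy')
for h in (0,.005,.01,.015): print(h,unproj(s,[(268.3,195.8),(296.6,196.3)],h).round(4).tolist(), w2bed(b,unproj(s,[(268.3,195.8),(296.6,196.3)],h)).round(4).tolist())
W=world(s); print(W[185:200,268].round(3)); go(-.258,0,.0)
E
```

```text
0 [[0.4882, 0.1476, 0.0], [0.5583, 0.1423, 0.0]] [[-0.2731, -0.0392, 0.0], [-0.2751, 0.0311, 0.0]]
0.005 [[0.4881, 0.1413, 0.005], [0.5578, 0.1361, 0.005]] [[-0.2668, -0.0386, 0.005], [-0.2688, 0.0312, 0.005]]
0.01 [[0.4881, 0.135, 0.01], [0.5572, 0.1299, 0.01]] [[-0.2606, -0.038, 0.01], [-0.2626, 0.0313, 0.01]]
0.015 [[0.488, 0.1287, 0.015], [0.5567, 0.1236, 0.015]] [[-0.2543, -0.0374, 0.015], [-0.2563, 0.0315, 0.015]]
[[0.488 0.122 0.053]
 [0.488 0.118 0.053]
 [0.488 0.117 0.051]
 [0.488 0.121 0.045]
 [0.488 0.121 0.042]
 [0.488 0.121 0.039]
 [0.487 0.12  0.036]
 [0.487 0.122 0.032]
 [0.487 0.126 0.026]
 [0.487 0.118 0.029]
 [0.487 0.124 0.021]
 [0.487 0.119 0.022]
 [0.487 0.087 0.045]
 [0.487 0.081 0.046]
 [0.487 0.079 0.045]]
tcp bed [-0.2577 -0.005   0.0051] shift cm [-0.03  0.51  0.5 ] rotvec [ 0.0003 -0.0011  0.    ] F [-0.37  0.24  0.02] t 5.48 q6 [0.03 0.76 1.8  0.   0.58 0.14]
```

```bash
python3 -m handwheel '[0,0.15,0,0,0,0,6,0,0.15,0,0,0,0,6]'; python3 -m handwheel '[0,0.15,0,0,0,0,6,0,0.15,0,0,0,0,6]'; python3 -m handwheel '[0,0.15,0,0,0,0,6,0,0.15,0,0,0,0,6]'
```

```text
t: 5.65
tcp_pos: [0.5206, 0.1288, 0.0035]
tool_rot: [-0.473, 0.525, -0.525, 0.473]
force: [-0.5, -0.5, 0.3]
finger_gap: 0.7
t: 5.82
tcp_pos: [0.5205, 0.1287, 0.002]
tool_rot: [-0.473, 0.525, -0.525, 0.473]
force: [-0.4, -0.1, -0.3]
finger_gap: 0.699
t: 5.98
tcp_pos: [0.5205, 0.1288, 0.0005]
tool_rot: [-0.473, 0.525, -0.525, 0.473]
force: [-0.3, 0.8, 0.4]
finger_gap: 0.699
```

```bash
python3 - <<'E'
from h import *
c=snap('scene','c4');snap('wrist','w4')
im=cv2.imread('pics/c4.png'); cv2.imwrite('pics/c4z.png',cv2.resize(im[190:300,170:290],None,fx=6,fy=6,interpolation=cv2.INTER_CUBIC))
E
```

```text
(no output)
```

View pics/c4z.png

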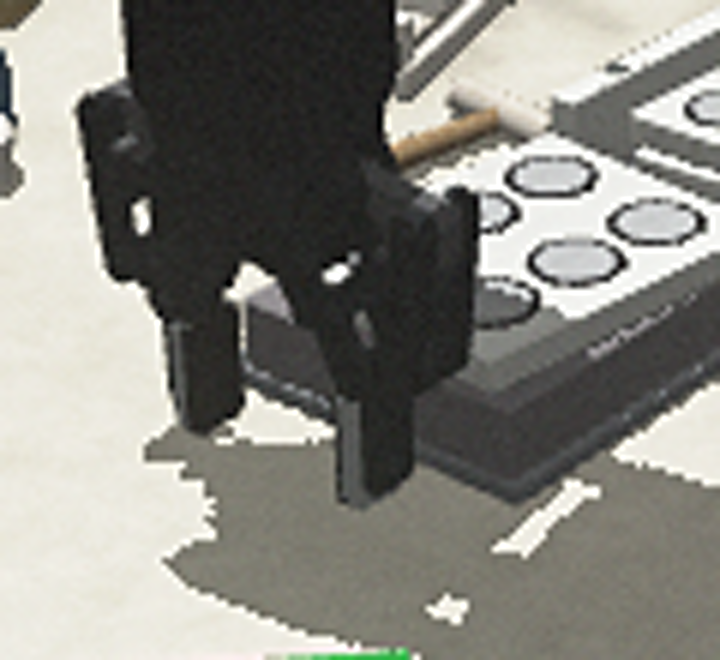

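View pics/w4.png

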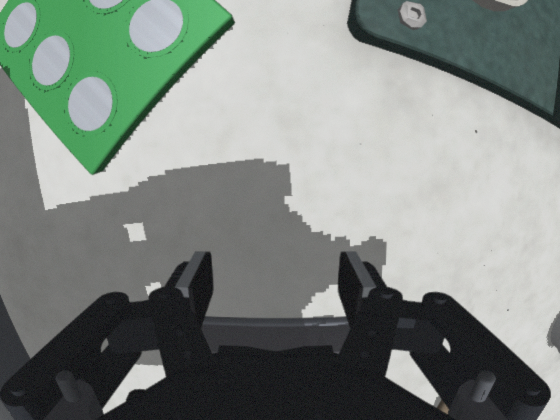

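```bash
python3 - <<'E'
from h import *
c=dict(np.load('pics/c4.npz')); b=np.load('bed.npy'); W=world(c)
# finger bottom corners: (345,500) outer? ,(410,475)
for h in(0,.01,.02,.03): print(h,unproj(c,[(345/6+170,500/6+190),(362/6+170,507/6+190),(410/6+170,475/6+190),(190/6+170,432/6+190)],h)[:,:2].round(3).tolist())
print('tcp',manip.sense()['tcp_pos'])
print(W[255:280,231].round(3))
E
```

```text
0 [[0.505, 0.123], [0.499, 0.123], [0.497, 0.102], [0.57, 0.118]]
0.01 [[0.495, 0.135], [0.489, 0.135], [0.487, 0.114], [0.558, 0.13]]
0.02 [[0.486, 0.147], [0.479, 0.147], [0.478, 0.126], [0.547, 0.142]]
0.03 [[0.476, 0.159], [0.469, 0.159], [0.468, 0.139], [0.536, 0.154]]
tcp [0.52059374 0.1287685  0.0006149 ]
[[ 0.478  0.144  0.057]
 [ 0.48   0.141  0.053]
 [ 0.482  0.139  0.05 ]
 [ 0.481  0.14   0.048]
 [ 0.483  0.138  0.045]
 [ 0.482  0.14   0.044]
 [ 0.481  0.141  0.043]
 [ 0.482  0.14   0.04 ]
 [ 0.482  0.14   0.038]
 [ 0.483  0.139  0.035]
 [ 0.483  0.139  0.034]
 [ 0.483  0.139  0.031]
 [ 0.482  0.14   0.03 ]
 [ 0.484  0.138  0.026]
 [ 0.484  0.139  0.025]
 [ 0.484  0.139  0.023]
 [ 0.483  0.14   0.022]
 [ 0.484  0.139  0.019]
 [ 0.486  0.136  0.015]
 [ 0.485  0.139  0.015]
 [ 0.497  0.123 -0.   ]
 [ 0.496  0.125 -0.001]
 [ 0.494  0.127 -0.001]
 [ 0.491  0.132  0.   ]
 [ 0.49   0.133 -0.001]]
```

```bash
python3 - <<'E'
from h import *
s=dict(np.load('pics/w4.npz'));K=s['camera_matrix']
def fw(s,u,v):
    x=(np.array([u,v])-K[:2,2])/K[0,0]; r=np.linalg.norm(x); d=np.array([*(x/r*np.sin(r)),np.cos(r)]); d=d/d[2]*s['depth'][v,u]
    Rm=cv2.Rodrigues(s['rvec'])[0]; return (d-s['tvec'].ravel())@Rm
for u,v in((300,130),(330,200),(400,200),(100,120),(250,180),(200,262),(203,255),(208,255),(345,258),(352,257),(198,300),(190,310)): print(u,v,s['depth'][v,u],fw(s,u,v).round(4))
E
```

```text
300 130 0.14663705 [5.382e-01 1.904e-01 5.000e-04]
330 200 0.15593079 [5.498e-01 1.556e-01 2.000e-04]
400 200 0.15593714 [5.861e-01 1.520e-01 1.000e-04]
100 120 0.13337088 [0.4462 0.2087 0.0119]
250 180 0.15364788 [ 5.125e-01  1.692e-01 -1.000e-04]
200 262 0.13260135 [0.4901 0.1425 0.0299]
203 255 0.1388463 [0.4901 0.1428 0.0233]
208 255 0.14333607 [0.4912 0.1409 0.0192]
345 258 0.1366529 [0.5513 0.1361 0.0256]
352 257 0.13854639 [0.5548 0.1353 0.0238]
198 300 0.12059025 [0.4907 0.133  0.045 ]
190 310 0.11383767 [0.4891 0.133  0.0521]
```

```bash
python3 -m handwheel '[0,0.3,0,0,0,0,6,0,0.6,0,0,0,0,6,0,0.6,0,0,0,0,6]'; python3 -m handwheel '[0,0.25,0,0,0,0,6,0,0.25,0,0,0,0,6]';  python3 -m handwheel '[0,0.15,0,0,0,0,6,0,0.15,0,0,0,0,6]'
```

```text
t: 6.33
tcp_pos: [0.5203, 0.1287, -0.0059]
tool_rot: [-0.474, 0.526, -0.525, 0.473]
force: [-0.8, -0.3, -0.5]
finger_gap: 0.701
t: 6.5
tcp_pos: [0.5204, 0.1288, -0.0082]
tool_rot: [-0.474, 0.525, -0.525, 0.473]
force: [0.1, -0.0, 0.4]
finger_gap: 0.704
t: 6.67
tcp_pos: [0.5206, 0.1288, -0.0095]
tool_rot: [-0.473, 0.525, -0.525, 0.473]
force: [-0.3, 0.6, -0.6]
finger_gap: 0.703
```

```bash
python3 -m handwheel '[0,0.15,0,0,0,0,6,0,0.15,0,0,0,0,6]'; python3 -m handwheel '[0,0.15,0,0,0,0,6,0,0.15,0,0,0,0,6]';  python3 -m handwheel '[0,0.15,0,0,0,0,6,0,0.15,0,0,0,0,6]'
```

```text
t: 6.83
tcp_pos: [0.5206, 0.1288, -0.011]
tool_rot: [-0.473, 0.525, -0.525, 0.473]
force: [-0.3, 0.0, 0.7]
finger_gap: 0.701
t: 7.0
tcp_pos: [0.5206, 0.1287, -0.0125]
tool_rot: [-0.473, 0.525, -0.525, 0.473]
force: [0.2, 0.4, 0.4]
finger_gap: 0.706
t: 7.17
tcp_pos: [0.5208, 0.1288, -0.0133]
tool_rot: [0.473, -0.525, 0.525, -0.473]
force: [-0.5, 0.1, 4.6]
finger_gap: 0.701
```

```bash
python3 -m handwheel '[0,-2,0,0,0,0,6,0,-3.9,0,0,0,0,6,0,-3.9,0,0,0,0,6,0,-3.9,0,0,0,0,6]'; python3 -c "
from h import *
go(-.238,-.005,.025)"
```

```text
t: 7.5
tcp_pos: [0.5215, 0.1288, 0.026]
tool_rot: [0.473, -0.525, 0.526, -0.474]
force: [-0.8, 0.4, -0.8]
finger_gap: 0.704
tcp bed [-0.2579 -0.0041  0.026 ] shift cm [ 1.99  0.1  -0.08] rotvec [-0.0024 -0.001  -0.0003] F [-0.85  0.39 -0.77] t 7.5 q6 [ 0.03  0.72  1.8  -0.    0.62  0.14]
```

```bash
python3 -m handwheel '[0.8,0.1,0,0,0,0,6,1.6,0.1,0,0,0,0,6,2.2,0.1,0,0,0,0,6,2.7,0.1,0,0,0,0,6,3.2,0.1,0,0,0,0,6,3.7,0.1,0,0,0,0,6,4.2,0.1,0,0,0,0,6,4.7,0.1,0,0,0,0,6,4.7,0.1,0,0,0,0,6]'; python3 -c "
from h import *
go(-.238,-.005,.025)
snap('side','s5')
im=cv2.imread('pics/s5.png'); cv2.imwrite('pics/s5z.png',cv2.resize(im[150:350,190:370],None,fx=3,fy=3,interpolation=cv2.INTER_CUBIC))"
```

```text
t: 8.25
tcp_pos: [0.5157, 0.0811, 0.0242]
tool_rot: [0.473, -0.525, 0.526, -0.473]
force: [-1.0, 0.7, 0.2]
finger_gap: 0.705
tcp bed [-0.2098 -0.0049  0.0242] shift cm [-2.82 -0.08 -0.01] rotvec [ 0.0001 -0.0018  0.0002] F [-0.99  0.66  0.17] t 8.25 q6 [-0.06  0.72  1.83 -0.    0.59  0.05]
```

View pics/s5z.png

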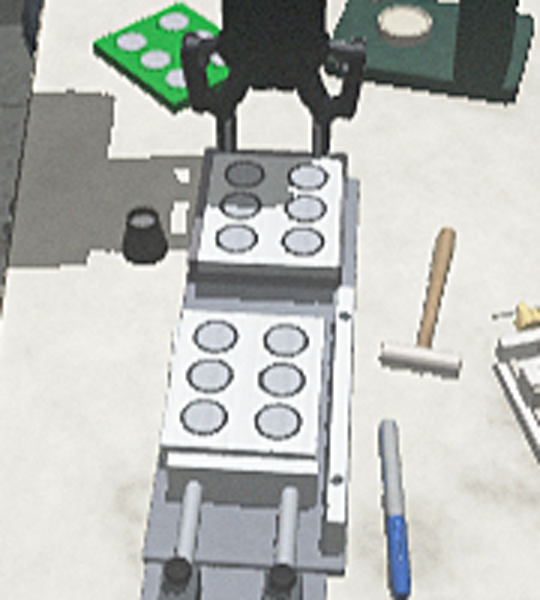

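```bash
python3 -m handwheel '[0.6,0,0,0,0,0,6,1.2,0,0,0,0,0,6,1.8,0,0,0,0,0,6,2.4,0,0,0,0,0,6,3.0,0,0,0,0,0,6,3.6,0,0,0,0,0,6,4.2,0,0,0,0,0,6,4.8,0,0,0,0,0,6,5.4,0,0,0,0,0,6,6,0,0,0,0,0,6]'; python3 -c "
from h import *
go(-.055,-.003,.025)
snap('side','s6');snap('scene','c6')
im=cv2.imread('pics/s6.png'); a=cv2.resize(im[150:350,190:370],None,fx=2.2,fy=2.2,interpolation=cv2.INTER_CUBIC)
im=cv2.imread('pics/c6.png'); b=cv2.resize(im[150:300,190:390],None,fx=2,fy=2,interpolation=cv2.INTER_CUBIC)
o=np.zeros((440,800,3),np.uint8);o[:a.shape[0],:a.shape[1]]=a;o[:b.shape[0],396:396+b.shape[1]]=b;cv2.imwrite('pics/v6.png',o)"
```

```text
t: 9.13
tcp_pos: [0.5091, 0.0218, 0.0242]
tool_rot: [-0.473, 0.526, -0.525, 0.473]
force: [-1.1, 2.8, 1.6]
finger_gap: 0.7
tcp bed [-0.1501 -0.0054  0.0242] shift cm [ 9.51 -0.08  0.26] rotvec [ 0.0008 -0.0014 -0.0002] F [-1.14  2.77  1.65] t 9.13 q6 [-0.18  0.71  1.86  0.    0.57 -0.07]
```

View pics/v6.png

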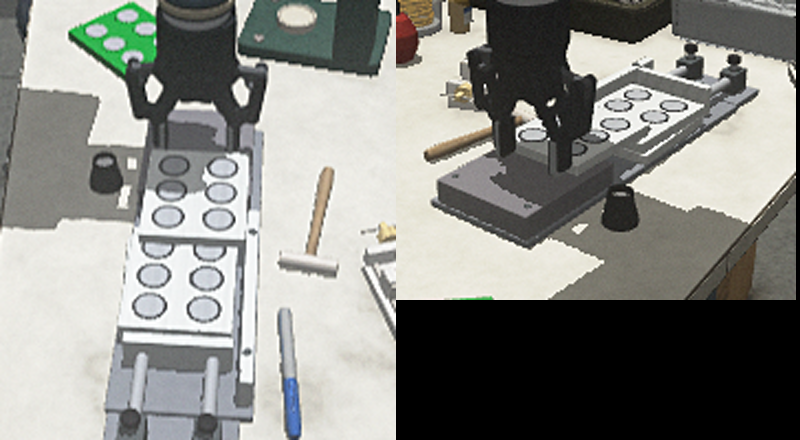

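```bash
python3 -m handwheel '[0.6,0,0,0,0,0,6,1.2,0,0,0,0,0,6,1.8,0,0,0,0,0,6,2.4,0,0,0,0,0,6,3.0,0,0,0,0,0,6,3.6,0,0,0,0,0,6,4.2,0,0,0,0,0,6,4.8,0,0,0,0,0,6,5.4,0,0,0,0,0,6,5.8,0,0,0,0,0,6]'; python3 -c "
from h import *
go(-.055,-.003,.025)
snap('side','s6');snap('scene','c6')
im=cv2.imread('pics/s6.png'); a=cv2.resize(im[150:350,190:370],None,fx=2.2,fy=2.2,interpolation=cv2.INTER_CUBIC)
im=cv2.imread('pics/c6.png'); b=cv2.resize(im[150:300,190:390],None,fx=2,fy=2,interpolation=cv2.INTER_CUBIC)
o=np.zeros((440,800,3),np.uint8);o[:a.shape[0],:a.shape[1]]=a;o[:b.shape[0],396:396+b.shape[1]]=b;cv2.imwrite('pics/v7.png',o)"
```

```text
t: 10.07
tcp_pos: [0.5036, -0.0362, 0.0242]
tool_rot: [0.473, -0.525, 0.525, -0.473]
force: [0.6, 1.5, -0.5]
finger_gap: 0.701
tcp bed [-0.0919 -0.005   0.0242] shift cm [ 3.69 -0.08  0.2 ] rotvec [-0.0002 -0.0015  0.0001] F [ 0.62  1.48 -0.46] t 10.07 q6 [-0.29  0.71  1.88 -0.    0.56 -0.19]
```

View pics/v7.png

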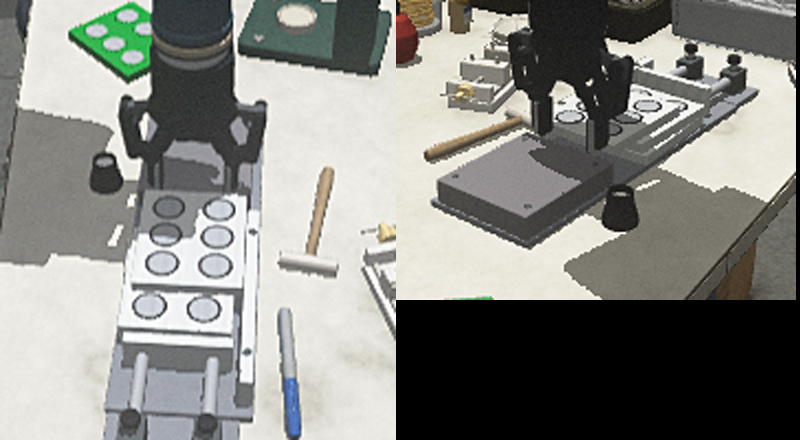

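```bash
python3 -m handwheel '[0.5,0,0,0,0,0,6,1,0,0,0,0,0,6,1.5,0,0,0,0,0,6,2,0,0,0,0,0,6,2.5,0,0,0,0,0,6,3.0,0,0,0,0,0,6,3.4,0,0,0,0,0,6,3.4,0,0,0,0,0,6]'; python3 -m handwheel '[-0.3,0,-0.3,0,0,0,4.5,-0.6,-2,-0.6,0,0,0,4.5,-1,-4,-0.6,0,0,0,4.5,-1,-5,-0.6,0,0,0,4.5]';  python3 -c "
from h import *
go(-.068,-.01,.025)
snap('side','s8');snap('scene','c8');snap('wrist','w8')
im=cv2.imread('pics/s8.png'); a=cv2.resize(im[150:350,190:370],None,fx=2.2,fy=2.2,interpolation=cv2.INTER_CUBIC)
im=cv2.imread('pics/c8.png'); b=cv2.resize(im[130:280,230:380],None,fx=2.6,fy=2.6,interpolation=cv2.INTER_CUBIC)
o=np.zeros((440,800,3),np.uint8);o[:a.shape[0],:a.shape[1]]=a;o[:b.shape[0],396:396+b.shape[1]]=b;cv2.imwrite('pics/v8.png',o)"
```

```text
t: 10.83
tcp_pos: [0.5001, -0.0702, 0.0242]
tool_rot: [0.473, -0.525, 0.526, -0.473]
force: [0.3, -0.2, -0.1]
finger_gap: 0.705
t: 11.17
tcp_pos: [0.4952, -0.058, 0.0755]
tool_rot: [0.473, -0.525, 0.525, -0.474]
force: [0.0, -0.9, -0.1]
finger_gap: 0.526
tcp bed [-0.0693 -0.0111  0.0755] shift cm [0.13 5.05 0.1 ] rotvec [-0.0011 -0.0001  0.0003] F [ 0.02 -0.91 -0.07] t 11.17 q6 [-0.34  0.6   1.87 -0.    0.67 -0.24]
```

View pics/v8.png

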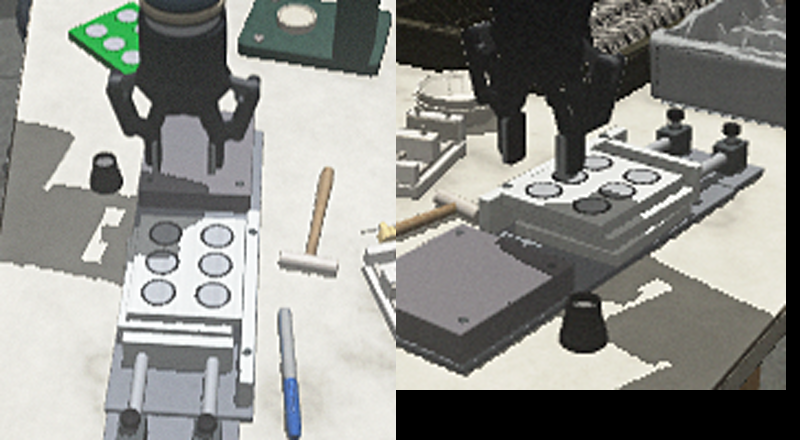

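View pics/w8.png

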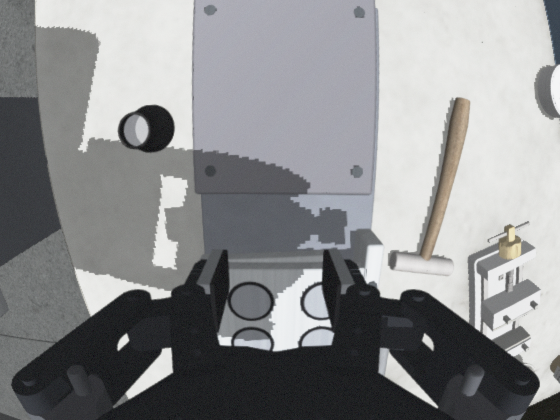

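```bash
python3 - <<'E'
from h import *
b=np.load('bed.npy')
s=dict(np.load('pics/w8.npz'))
print('step',w2bed(b,funproj(s,[(193,193),(372,193)],.033)).round(4))
print('fence corner',w2bed(b,funproj(s,[(366,232)],.042)).round(4))
print('feed rear left',w2bed(b,funproj(s,[(230,268),(322,266)],.044)).round(4),'mid',w2bed(b,funproj(s,[(230,258)],.032)),w2bed(b,funproj(s,[(230,253)],.020)))
im=cv2.imread('pics/w8.png');cv2.imwrite('pics/w8z.png',cv2.resize(im[170:360,180:400],None,fx=3.5,fy=3.1,interpolation=cv2.INTER_CUBIC))
s=dict(np.load('pics/w1.npz'))
print(w2bed(b,funproj(s,[(240,271),(305,270)],.020)))
E
```

```text
step [[-0.0923 -0.0611  0.033 ]
 [-0.0923  0.0511  0.033 ]]
fence corner [[-0.0695  0.0464  0.042 ]]
feed rear left [[-0.0466 -0.0383  0.044 ]
 [-0.0479  0.0193  0.044 ]] mid [[-0.04804374 -0.03968847  0.032     ]] [[-0.04640238 -0.04128656  0.02      ]]
[[-0.04559467 -0.04937273  0.02      ]
 [-0.04784415  0.03544574  0.02      ]]
```

View pics/w8z.png

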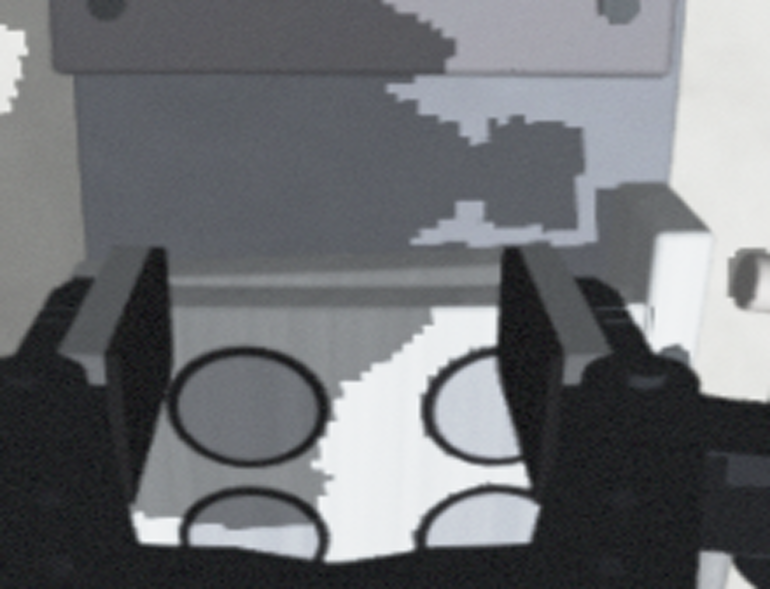

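```bash
python3 -m handwheel '[-0.1,1.5,0,0,0,0,4.5,-0.1,3,0,0,0,0,4.5,-0.1,4.5,0,0,0,0,4.5,-0.1,5.5,0,0,0,0,4.5,-0.1,5.5,0,0,0,0,4.5]'; python3 -c "
from h import *
go(-.068,-.01,.0)
snap('side','s9')
snap('wrist','w9')
im=cv2.imread('pics/s9.png'); cv2.imwrite('pics/s9z.png',cv2.resize(im[150:350,190:370],None,fx=3,fy=3,interpolation=cv2.INTER_CUBIC))
"
```

```text
t: 11.73
tcp_pos: [0.4934, -0.0572, 0.0167]
tool_rot: [-0.474, 0.527, -0.524, 0.472]
force: [-0.0, -0.4, -0.8]
finger_gap: 0.531
tcp bed [-0.07   -0.0129  0.0167] shift cm [0.2  1.67 0.3 ] rotvec [ 0.0051 -0.0012 -0.0012] F [-0.01 -0.36 -0.78] t 11.73 q6 [-0.34  0.72  1.9  -0.    0.53 -0.24]
```

View pics/s9z.png

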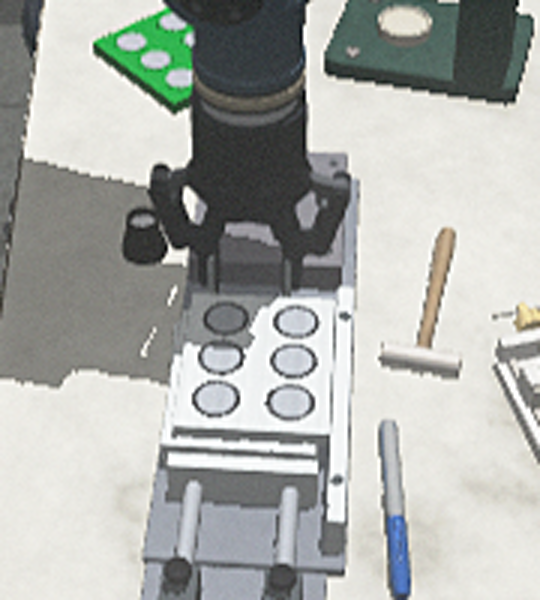

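View pics/w9.png

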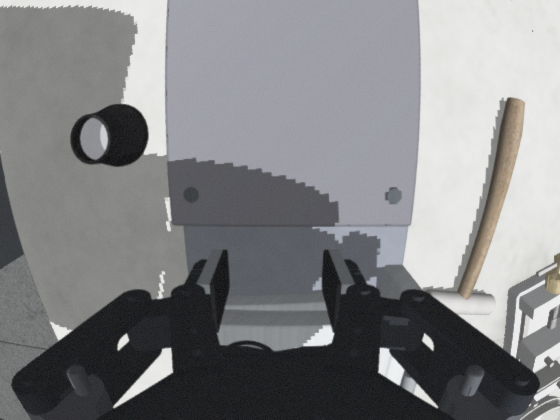

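```bash
python3 -m handwheel '[0.1,0.5,0.2,0,0,0,4.5,0.1,1,0.2,0,0,0,4.5,0.1,1.2,0.2,0,0,0,4.5,0.1,1.2,0.2,0,0,0,4.5]'; python3 -m handwheel '[0,0.2,0,0,0,0,4.5,0,0.2,0,0,0,0,4.5]';python3 -m handwheel '[0,0.2,0,0,0,0,4.5,0,0.2,0,0,0,0,4.5]'; python3 -c "
from h import *
go(-.068,-.01,.0)"
```

```text
t: 12.17
tcp_pos: [0.497, -0.0588, 0.007]
tool_rot: [-0.473, 0.525, -0.525, 0.473]
force: [0.4, 0.4, 0.7]
finger_gap: 0.53
t: 12.33
tcp_pos: [0.497, -0.0588, 0.0052]
tool_rot: [0.473, -0.525, 0.525, -0.473]
force: [-0.2, 0.9, 0.4]
finger_gap: 0.526
t: 12.5
tcp_pos: [0.497, -0.0587, 0.0031]
tool_rot: [-0.473, 0.525, -0.525, 0.473]
force: [-0.3, -0.8, -0.7]
finger_gap: 0.524
tcp bed [-0.0688 -0.0092  0.0031] shift cm [ 0.08  0.31 -0.08] rotvec [ 0.0001 -0.001  -0.0001] F [-0.31 -0.77 -0.67] t 12.5 q6 [-0.34  0.75  1.89  0.    0.5  -0.24]
```

```bash
python3 -m handwheel '[0,0.2,0,0,0,0,4.5,0,0.2,0,0,0,0,4.5]'; python3 - <<'E'
from h import *
b=np.load('bed.npy'); s=dict(np.load('pics/side0.npz')); f=lambda x,y:(x/3+200-1/3,y/3+180-1/3)
print('stop far edge',w2bed(b,unproj(s,[f(137,361),f(284,367)],.044)).round(4))
print('stop near edge',w2bed(b,unproj(s,[f(137,378),f(284,382)],.044)).round(4))
print('base end',w2bed(b,unproj(s,[f(113,470),f(314,482)],.008)).round(4))
print('fence',w2bed(b,unproj(s,[f(297,432),f(304,197)],.042)).round(4))
E
```

```text
t: 12.67
tcp_pos: [0.497, -0.0588, 0.001]
tool_rot: [-0.473, 0.525, -0.525, 0.473]
force: [0.3, -0.2, 0.1]
finger_gap: 0.526
stop far edge [[ 0.0948 -0.0519  0.044 ]
 [ 0.0935  0.0394  0.044 ]]
stop near edge [[ 0.108  -0.0504  0.044 ]
 [ 0.1052  0.0399  0.044 ]]
base end [[ 0.1506 -0.0619  0.008 ]
 [ 0.1509  0.0603  0.008 ]]
fence [[ 0.1404  0.049   0.042 ]
 [-0.0592  0.0473  0.042 ]]
```

```bash
python3 -m handwheel '[0.3,0,0,0,0,0,4.5,0.6,0,0,0,0,0,4.5,0.9,0,0,0,0,0,4.5,1.1,0,0,0,0,0,4.5,1.3,0,0,0,0,0,4.5,1.5,0,0,0,0,0,4.5,1.6,0,0,0,0,0,4.5]';python3 -m handwheel '[0.2,0,0,0,0,0,4.5,0.4,0,0,0,0,0,4.5]'; python3 -c "
from h import *
go(-.039,-.01,.0)"
```

```text
t: 13.25
tcp_pos: [0.4953, -0.0747, 0.0013]
tool_rot: [-0.473, 0.526, -0.525, 0.473]
force: [0.6, 3.1, 0.3]
finger_gap: 0.527
t: 13.42
tcp_pos: [0.4949, -0.0786, 0.0012]
tool_rot: [-0.473, 0.525, -0.525, 0.473]
force: [0.9, 2.5, 0.6]
finger_gap: 0.524
tcp bed [-0.0488 -0.0093  0.0012] shift cm [ 0.98  0.12 -0.07] rotvec [ 0.0002 -0.0008 -0.0002] F [0.85 2.47 0.56] t 13.42 q6 [-0.38  0.75  1.89  0.    0.5  -0.28]
```

```bash
python3 -m handwheel '[0.15,0,0,0,0,0,4.5,0.3,0,0,0,0,0,4.5,0.4,0,0,0,0,0,4.5]';python3 -m handwheel '[0.1,0,0,0,0,0,4.5,0.2,0,0,0,0,0,4.5]'; python3 -m handwheel '[0.1,0,0,0,0,0,4.5,0.1,0,0,0,0,0,4.5]'; python3 -c "
from h import *
go(-.039,-.01,.0)
snap('side','s10');snap('scene','c10')
im=cv2.imread('pics/s10.png'); a=cv2.resize(im[220:350,220:340],None,fx=3.3,fy=3.3,interpolation=cv2.INTER_CUBIC)
im=cv2.imread('pics/c10.png'); b=cv2.resize(im[150:250,250:380],None,fx=3.1,fy=3.1,interpolation=cv2.INTER_CUBIC)
o=np.zeros((440,800,3),np.uint8);o[:a.shape[0],:a.shape[1]]=a;o[:b.shape[0],396:396+b.shape[1]]=b[:,:404];cv2.imwrite('pics/v10.png',o)"
```

```text
t: 13.67
tcp_pos: [0.4946, -0.0828, 0.0012]
tool_rot: [-0.473, 0.525, -0.525, 0.473]
force: [0.3, 2.2, 0.7]
finger_gap: 0.527
t: 13.83
tcp_pos: [0.4943, -0.0847, 0.0012]
tool_rot: [-0.473, 0.525, -0.525, 0.473]
force: [1.0, 3.6, 1.5]
finger_gap: 0.529
t: 14.0
tcp_pos: [0.4942, -0.0859, 0.0012]
tool_rot: [0.473, -0.525, 0.525, -0.473]
force: [0.5, 2.9, 0.4]
finger_gap: 0.533
tcp bed [-0.0415 -0.0091  0.0012] shift cm [ 0.25  0.12 -0.09] rotvec [ 0.     -0.0011  0.0001] F [0.54 2.88 0.41] t 14.0 q6 [-0.4   0.75  1.89 -0.    0.5  -0.29]
```

View pics/v10.png

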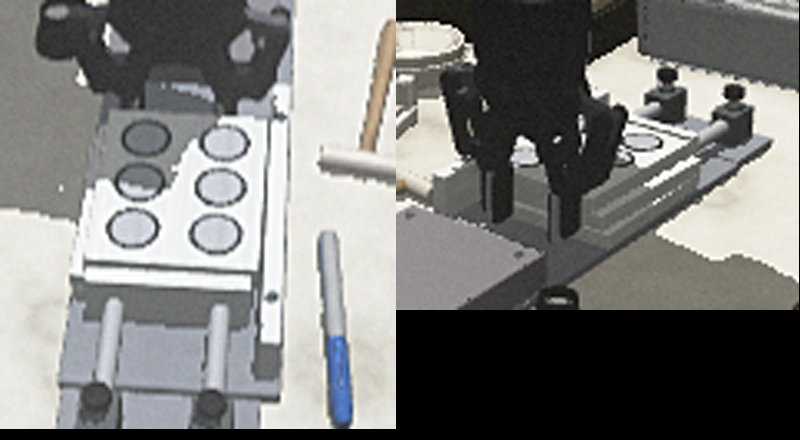

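```bash
for i in 1; do python3 -m handwheel '[0.1,0,0,0,0,0,4.5,0.1,0,0,0,0,0,4.5]'; done; python3 -m handwheel '[0.1,0,0,0,0,0,4.5,0.1,0,0,0,0,0,4.5]'
```

```text
t: 14.27
tcp_pos: [0.4941, -0.0865, 0.0012]
tool_rot: [-0.473, 0.525, -0.525, 0.473]
force: [0.4, 2.5, 1.3]
finger_gap: 0.528
t: 14.43
tcp_pos: [0.4939, -0.0873, 0.0012]
tool_rot: [-0.473, 0.525, -0.525, 0.473]
force: [1.5, 4.6, 2.1]
finger_gap: 0.528
```

```bash
python3 -m handwheel '[0.1,0,0,0,0,0,4.5,0.1,0,0,0,0,0,4.5]'
```

```text
t: 14.6
tcp_pos: [0.4938, -0.0883, 0.0012]
tool_rot: [-0.473, 0.525, -0.525, 0.473]
force: [0.9, 5.6, 1.6]
finger_gap: 0.526
```

```bash
python3 -m handwheel '[0.1,0,0,0,0,0,4.5,0.1,0,0,0,0,0,4.5]'
```

```text
t: 14.77
tcp_pos: [0.4936, -0.0893, 0.0012]
tool_rot: [-0.473, 0.526, -0.525, 0.473]
force: [0.0, 4.6, 1.7]
finger_gap: 0.527
```

```bash
python3 -m handwheel '[0.1,0,0,0,0,0,4.5,0.1,0,0,0,0,0,4.5]'
```

```text
t: 14.93
tcp_pos: [0.4935, -0.0903, 0.0012]
tool_rot: [-0.473, 0.526, -0.525, 0.473]
force: [0.5, 4.8, 1.5]
finger_gap: 0.527
```

```bash
python3 -m handwheel '[0.1,0,0,0,0,0,4.5,0.1,0,0,0,0,0,4.5]'; python3 -c "
from h import *
snap('side','s11');snap('wrist','w11')
im=cv2.imread('pics/s11.png'); a=cv2.resize(im[220:350,220:340],None,fx=5,fy=4.6,interpolation=cv2.INTER_CUBIC);cv2.imwrite('pics/s11z.png',a)"
```

```text
t: 15.1
tcp_pos: [0.4933, -0.0912, 0.0012]
tool_rot: [-0.473, 0.526, -0.525, 0.473]
force: [0.1, 5.3, 1.6]
finger_gap: 0.523
```

View pics/s11z.png

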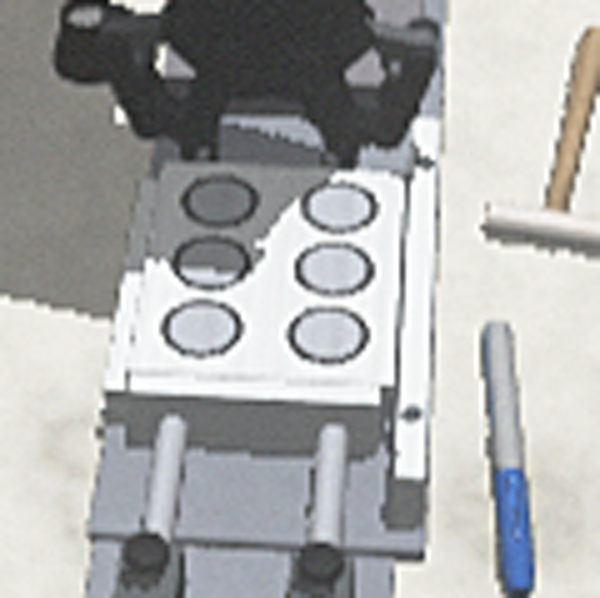

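View pics/w11.png

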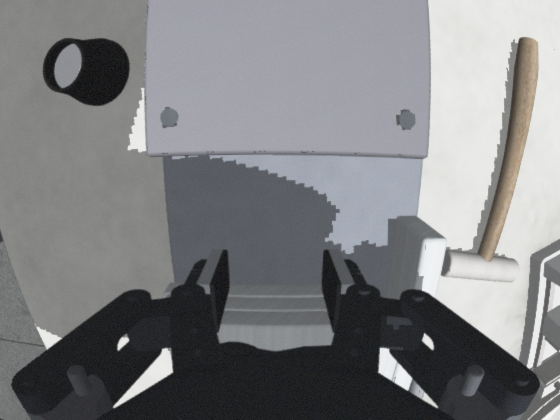

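```bash
python3 -m handwheel '[0.1,0,0,0,0,0,4.5,0.1,0,0,0,0,0,4.5]'
```

```text
t: 15.37
tcp_pos: [0.4931, -0.0913, 0.0012]
tool_rot: [-0.473, 0.526, -0.525, 0.473]
force: [1.4, 10.5, 1.4]
finger_gap: 0.523
```

```bash
python3 -m handwheel '[0.1,0,0,0,0,0,4.5,0.1,0,0,0,0,0,4.5]'
```

```text
t: 15.53
tcp_pos: [0.4931, -0.0914, 0.0012]
tool_rot: [-0.472, 0.527, -0.525, 0.473]
force: [3.2, 13.6, 2.6]
finger_gap: 0.527
```

```bash
python3 -m handwheel '[0.1,0,0,0,0,0,4.5,0.1,0,0,0,0,0,4.5]'
```

```text
t: 15.7
tcp_pos: [0.493, -0.0914, 0.0012]
tool_rot: [-0.472, 0.527, -0.525, 0.474]
force: [4.7, 18.9, 2.8]
finger_gap: 0.526
```

```bash
python3 -m handwheel '[-0.6,0,0,0,0,0,4.5,-1,0,0,0,0,0,4.5,-1,-2,0,0,0,0,4.5,-1,-5,0,0,0,0,4.5,-1,-8,0,0,0,0,4.5,-1,-9,-3,0,-0.1,0,4.5,0,-9,-6,0,-0.2,0,4.5,3,-9,-9,0,-0.32,0,4.5,6,-9,-10,0,-0.44,0,4.5,6,-9,-10,0,-0.56,0,4.5]'; python3 -c "
from h import *
go(.034,-.098,.08,np.pi/2)
snap('side','s12')
im=cv2.imread('pics/s12.png'); a=cv2.resize(im[220:350,220:340],None,fx=5,fy=4.6,interpolation=cv2.INTER_CUBIC);cv2.imwrite('pics/s12z.png',a)"
```

```text
t: 16.53
tcp_pos: [0.3857, -0.1467, 0.0915]
tool_rot: [0.596, -0.381, 0.381, -0.595]
force: [1.1, 0.4, -0.2]
finger_gap: 0.526
tcp bed [ 0.0302 -0.1109  0.0915] shift cm [0.98 1.15 0.92] rotvec [ 1.5000e-03 -1.0356e+00  7.0000e-04] F [ 1.1   0.38 -0.2 ] t 16.53 q6 [-0.63  0.51  2.07 -0.    0.56 -1.06]
```

View pics/s12z.png

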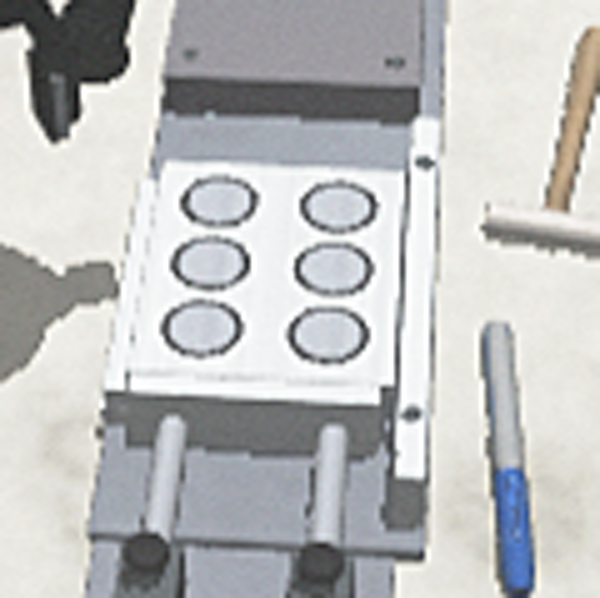

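```bash
python3 -m handwheel '[0.3,0,0.3,0,-0.12,0,4.5,0.5,0,0.5,0,-0.24,0,4.5,0.7,0,0.7,0,-0.36,0,4.5,0.9,0,0.9,0,-0.48,0,4.5,0.98,0,0.92,0,-0.6,0,4.5,0.98,0,0.92,0,-0.72,0,4.5,0.98,0,0.92,0,-0.84,0,4.5,0.98,0,0.92,0,-0.95,0,4.5,0.98,0,0.92,0,-1.036,0,4.5,0.98,0,0.92,0,-1.036,0,4.5]'; python3 -c "
from h import *
go(.034,-.098,.0,np.pi/2)"
```

```text
t: 17.42
tcp_pos: [0.4004, -0.1491, 0.0912]
tool_rot: [0.706, -0.037, 0.037, -0.706]
force: [-0.6, -0.2, 0.8]
finger_gap: 0.525
tcp bed [ 0.0311 -0.096   0.0912] shift cm [-0.21  9.12 -0.29] rotvec [ 0.0007 -0.0027  0.0002] F [-0.56 -0.18  0.8 ] t 17.42 q6 [-0.62  0.52  2.04 -0.    0.59 -2.08]
```

```bash
python3 -m handwheel '[-0.2,3,-0.3,0,0,0,4.5,-0.2,5,-0.3,0,0,0,4.5,-0.2,7,-0.3,0,0,0,4.5,-0.2,8.5,-0.3,0,0,0,4.5,-0.2,9,-0.3,0,0,0,4.5,-0.2,9,-0.3,0,0,0,4.5]'; python3 -c "
from h import *
go(.034,-.07,.001,np.pi/2)
snap('side','s13')
im=cv2.imread('pics/s13.png'); a=cv2.resize(im[180:350,200:340],None,fx=4,fy=3.5,interpolation=cv2.INTER_CUBIC);cv2.imwrite('pics/s13z.png',a)"
```

```text
t: 17.92
tcp_pos: [0.3974, -0.1514, 0.0001]
tool_rot: [-0.706, 0.039, -0.037, 0.707]
force: [-0.2, -0.2, -0.2]
finger_gap: 0.525
tcp bed [ 0.0337 -0.0987  0.0001] shift cm [ 2.87 -0.09 -0.02] rotvec [-0.0011 -0.0046 -0.0021] F [-0.16 -0.22 -0.17] t 17.92 q6 [-0.63  0.73  2.08 -0.    0.33 -2.09]
```

View pics/s13z.png

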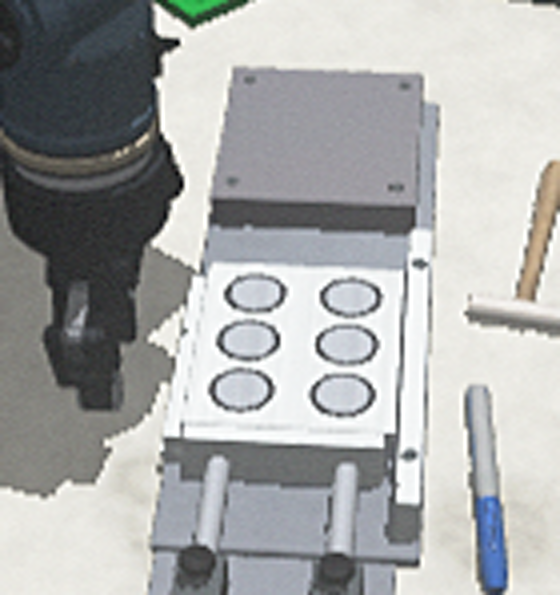

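```bash
python3 -m handwheel '[0.4,0,0,0,-0.005,0,4.5,0.8,0,0,0,-0.005,0,4.5,1.2,0,0,0,-0.005,0,4.5,1.5,0,0,0,-0.005,0,4.5,1.7,0,0,0,-0.005,0,4.5,1.9,0,0,0,-0.005,0,4.5,2.1,0,0,0,-0.005,0,4.5]';python3 -m handwheel '[0.2,0,0,0,0,0,4.5,0.4,0,0,0,0,0,4.5]'; python3 -c "
from h import *
go(.034,-.062,.001,np.pi/2)"
```

```text
t: 18.55
tcp_pos: [0.4189, -0.1539, 0.0014]
tool_rot: [0.706, -0.035, 0.035, -0.706]
force: [-0.6, 0.6, 0.6]
finger_gap: 0.527
t: 18.72
tcp_pos: [0.4213, -0.1536, 0.0012]
tool_rot: [-0.706, 0.037, -0.034, 0.707]
force: [-3.8, -0.5, 3.6]
finger_gap: 0.526
tcp bed [ 0.0334 -0.0747  0.0012] shift cm [ 1.27  0.01 -0.07] rotvec [-0.0014  0.0027 -0.0032] F [-3.83 -0.47  3.56] t 18.72 q6 [-0.6   0.73  2.02 -0.    0.39 -2.07]
```

```bash
python3 -m handwheel '[-0.3,-0.2,0,0,0,0,4.5,-0.3,-0.3,0,0,0,0,4.5,-0.3,-0.3,0,0,0,0,4.5]';python3 -m handwheel '[0.2,0,0,0,0,0,4.5,0.3,0,0,0,0,0,4.5]';python3 -m handwheel '[0.1,0,0,0,0,0,4.5,0.2,0,0,0,0,0,4.5]'; python3 -c "
from h import *
go(.034,-.062,.001,np.pi/2)
snap('side','s14')
im=cv2.imread('pics/s14.png'); a=cv2.resize(im[220:350,220:340],None,fx=5,fy=4.6,interpolation=cv2.INTER_CUBIC);cv2.imwrite('pics/s14z.png',a)"
```

```text
t: 18.97
tcp_pos: [0.4198, -0.1542, 0.0044]
tool_rot: [0.706, -0.035, 0.036, -0.706]
force: [0.6, 0.0, 0.2]
finger_gap: 0.528
t: 19.13
tcp_pos: [0.4219, -0.154, 0.0042]
tool_rot: [-0.706, 0.036, -0.035, 0.707]
force: [-4.6, -1.1, 3.0]
finger_gap: 0.529
t: 19.3
tcp_pos: [0.4229, -0.1537, 0.0042]
tool_rot: [-0.706, 0.037, -0.034, 0.707]
force: [-5.3, -1.8, 3.1]
finger_gap: 0.523
tcp bed [ 0.0333 -0.0732  0.0042] shift cm [ 1.12  0.31 -0.08] rotvec [-0.0017  0.0026 -0.0039] F [-5.26 -1.82  3.14] t 19.3 q6 [-0.6   0.72  2.02 -0.    0.4  -2.07]
```

View pics/s14z.png

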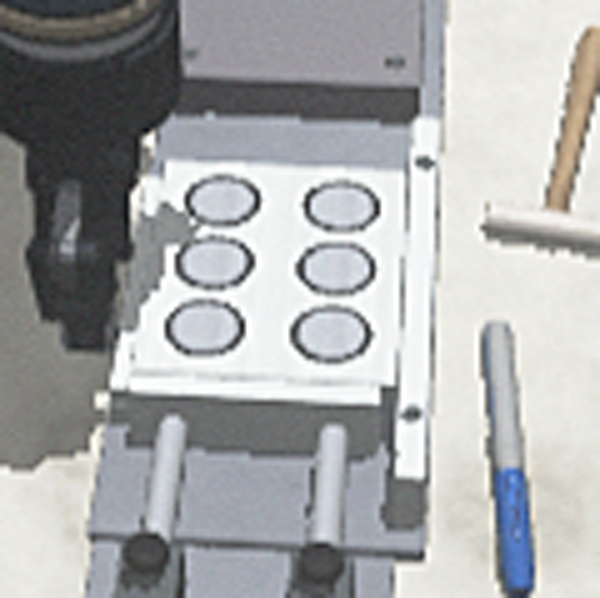

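```bash
python3 -m handwheel '[0.1,0,0,0,0,0,4.5,0.2,0,0,0,0,0,4.5,0.3,0,0,0,0,0,4.5]';python3 -m handwheel '[0.1,0,0,0,0,0,4.5,0.2,0,0,0,0,0,4.5,0.3,0,0,0,0,0,4.5]';
```

```text
t: 19.6
tcp_pos: [0.4251, -0.1535, 0.0041]
tool_rot: [-0.705, 0.037, -0.034, 0.707]
force: [-5.5, -0.4, 4.1]
finger_gap: 0.529
t: 19.85
tcp_pos: [0.4277, -0.1535, 0.0041]
tool_rot: [-0.705, 0.037, -0.033, 0.707]
force: [-6.5, -0.3, 5.3]
finger_gap: 0.53
```

```bash
python3 -m handwheel '[0.1,0,0,0,0,0,4.5,0.2,0,0,0,0,0,4.5]'; python3 -c "
from h import *
go(.034,-.062,.001,np.pi/2)
snap('side','s15')
im=cv2.imread('pics/s15.png'); a=cv2.resize(im[220:350,220:340],None,fx=5,fy=4.6,interpolation=cv2.INTER_CUBIC);cv2.imwrite('pics/s15z.png',a)"
```

```text
t: 20.02
tcp_pos: [0.4296, -0.1536, 0.0041]
tool_rot: [-0.705, 0.038, -0.033, 0.707]
force: [-6.6, 0.4, 4.9]
finger_gap: 0.527
tcp bed [ 0.0325 -0.0665  0.0041] shift cm [ 0.45  0.31 -0.15] rotvec [-0.0031  0.003  -0.0064] F [-6.64  0.45  4.86] t 20.02 q6 [-0.59  0.73  2.   -0.    0.42 -2.06]
```

View pics/s15z.png

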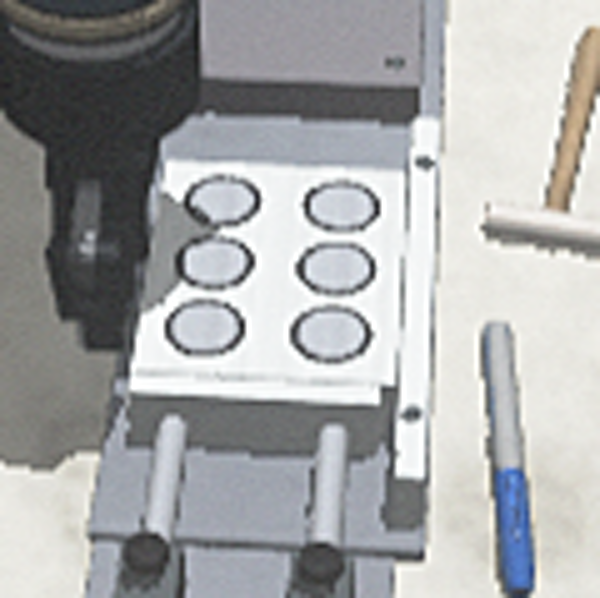

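```bash
python3 -m handwheel '[0.1,0,0,0,0,0,4.5,0.2,0,0,0,0,0,4.5]'
```

```text
t: 20.23
tcp_pos: [0.4314, -0.1536, 0.0041]
tool_rot: [-0.705, 0.038, -0.033, 0.708]
force: [-7.6, 0.5, 4.8]
finger_gap: 0.524
```

```bash
python3 -m handwheel '[0.1,0,0,0,0,0,4.5,0.1,0,0,0,0,0,4.5]'
```

```text
t: 20.4
tcp_pos: [0.4322, -0.1536, 0.0041]
tool_rot: [-0.705, 0.038, -0.033, 0.708]
force: [-6.0, 0.6, 4.9]
finger_gap: 0.526
```

```bash
python3 -m handwheel '[0.1,0,0,0,0,0,4.5,0.1,0,0,0,0,0,4.5]'
```

```text
t: 20.57
tcp_pos: [0.4328, -0.1536, 0.0041]
tool_rot: [-0.705, 0.038, -0.033, 0.708]
force: [-7.3, 0.7, 6.1]
finger_gap: 0.53
```

```bash
python3 -m handwheel '[0.1,0,0,0,0,0,4.5,0.1,0,0,0,0,0,4.5]'
```

```text
t: 20.73
tcp_pos: [0.4327, -0.1535, 0.004]
tool_rot: [-0.704, 0.039, -0.032, 0.708]
force: [-10.4, -2.5, 5.7]
finger_gap: 0.526
```

```bash
python3 -m handwheel '[0.1,0,0,0,0,0,4.5,0.1,0,0,0,0,0,4.5]'
```

```text
t: 20.9
tcp_pos: [0.4327, -0.1534, 0.0041]
tool_rot: [-0.704, 0.04, -0.031, 0.708]
force: [-13.1, -3.1, 7.5]
finger_gap: 0.527
```

```bash
python3 -m handwheel '[0.1,0,0,0,0,0,4.5,0.1,0,0,0,0,0,4.5]'; python3 -c "
from h import *
go(.034,-.062,.001,np.pi/2)
snap('side','s16')
im=cv2.imread('pics/s16.png'); a=cv2.resize(im[220:350,220:340],None,fx=5,fy=4.6,interpolation=cv2.INTER_CUBIC);cv2.imwrite('pics/s16z.png',a)"
```

```text
t: 21.07
tcp_pos: [0.4327, -0.1533, 0.0041]
tool_rot: [-0.704, 0.04, -0.031, 0.708]
force: [-16.2, -5.2, 8.8]
finger_gap: 0.527
tcp bed [ 0.0319 -0.0634  0.0041] shift cm [ 0.15  0.3  -0.21] rotvec [-0.0055  0.0029 -0.014 ] F [-16.19  -5.23   8.76] t 21.07 q6 [-0.58  0.73  1.99 -0.    0.44 -2.05]
```

View pics/s16z.png

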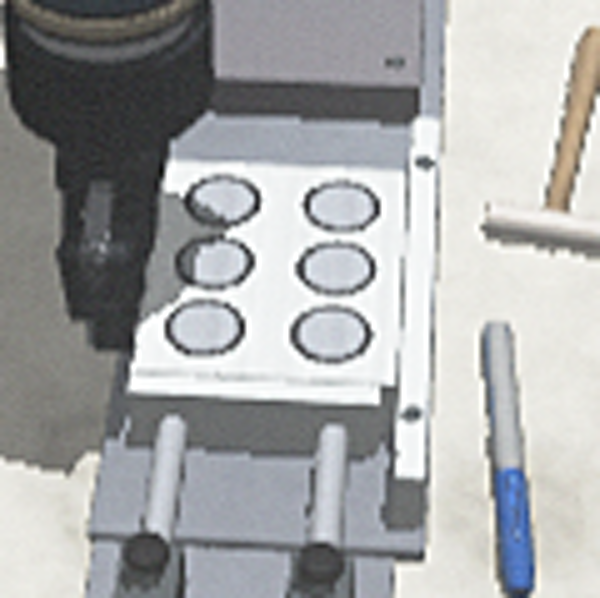

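```bash
python3 -m handwheel '[-0.6,0,0,0,0,0,4.5,-1.5,0,0,0,0,0,4.5,-3,0,0,0,0,0,4.5,-4.5,-2,0,0,0,0,4.5,-5.5,-5,0,0,0,0,4.5,-5.5,-8,0,0,0,0,4.5,-5.5,-8,0,0,0,0,4.5]'; python3 -c "
from h import *
snap('scene','c17');snap('side','s17');snap('wrist','w17')
im=cv2.imread('pics/s17.png'); a=cv2.resize(im[220:350,220:340],None,fx=5,fy=4.6,interpolation=cv2.INTER_CUBIC);cv2.imwrite('pics/s17z.png',a)
im=cv2.imread('pics/c17.png'); a=cv2.resize(im[150:250,260:380],None,fx=6,fy=6,interpolation=cv2.INTER_CUBIC);cv2.imwrite('pics/c17z.png',a)"
```

```text
t: 21.7
tcp_pos: [0.3866, -0.1519, 0.0877]
tool_rot: [0.708, -0.033, 0.038, -0.705]
force: [1.0, -0.8, 0.1]
finger_gap: 0.529
```

View pics/s17z.png

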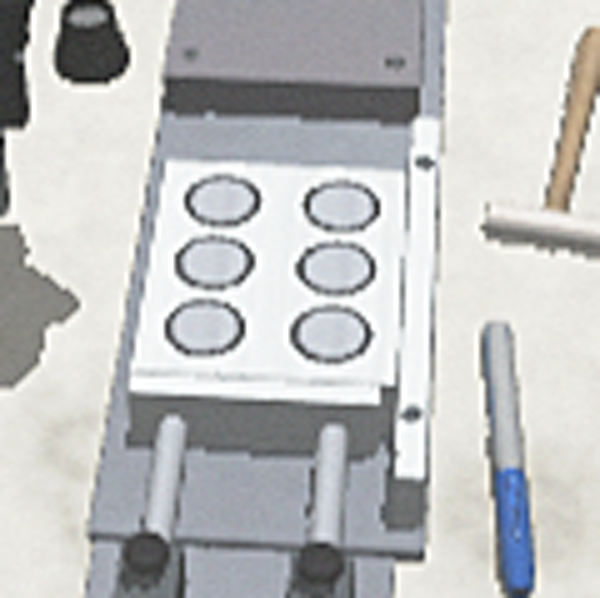

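View pics/c17z.png

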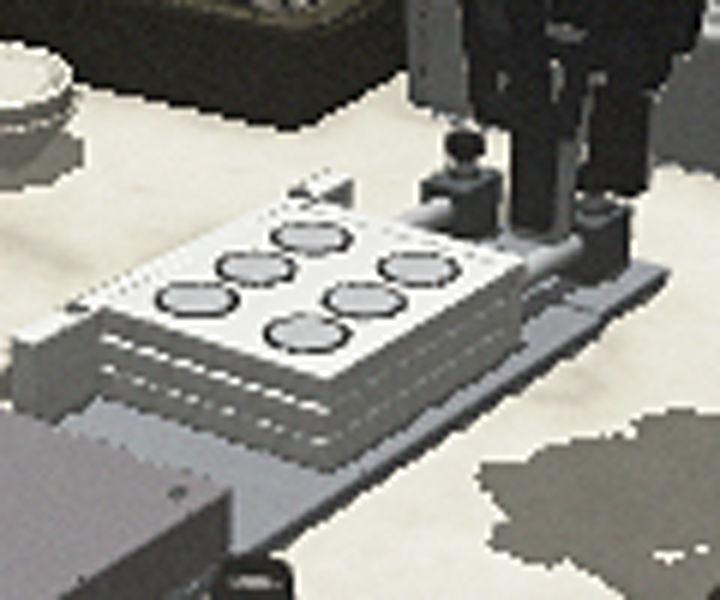

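View pics/w17.png

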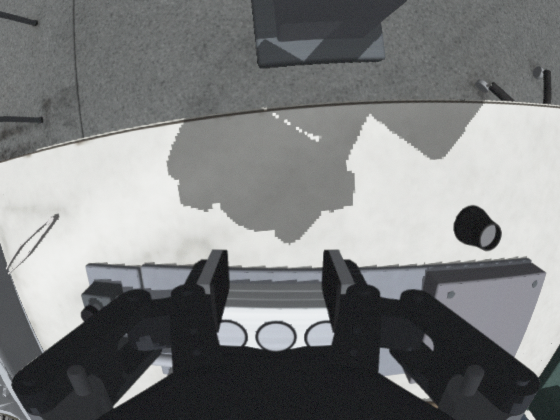

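```bash
python3 -m handwheel '[1,-0.5,1,0,0.12,0,4.5,2,-0.5,2,0,0.24,0,4.5,4,-0.5,4,0,0.36,0,4.5,5.5,-0.5,5.5,0,0.48,0,4.5,7,-0.5,7,0,0.6,0,4.5,8,-0.5,8,0,0.72,0,4.5,9,-0.5,9,0,0.84,0,4.5,10,-0.5,9.6,0,0.96,0,4.5,10.3,-0.5,9.6,0,1.08,0,4.5,10.3,-0.5,9.6,0,1.2,0,4.5]';python3 -c "
from h import *
go(-.065,-.009,.08)"
```

```text
t: 22.68
tcp_pos: [0.4979, -0.0648, 0.0875]
tool_rot: [0.562, -0.429, 0.429, -0.562]
force: [-0.1, 0.4, -0.0]
finger_gap: 0.527
tcp bed [-0.0629 -0.0076  0.0875] shift cm [-0.25  0.75 -0.05] rotvec [ 0.0005  0.3691 -0.0004] F [-0.12  0.44 -0.04] t 22.68 q6 [-0.35  0.58  1.86  0.    0.7  -0.62]
```

```bash
python3 -m handwheel '[0.2,0,0,0,0.12,0,4.5,0.3,0,0,0,0.24,0,4.5,0.3,0,0,0,0.36,0,4.5,0.3,1,0,0,0.369,0,4.5,0.3,3,0,0,0.369,0,4.5,0.3,5,0,0,0.369,0,4.5,0.3,7,0,0,0.369,0,4.5,0.3,8,0,0,0.369,0,4.5,0.3,8.45,0,0,0.369,0,4.5,0.3,8.45,0,0,0.369,0,4.5]';python3 -c "
from h import *
go(-.041,-.009,.003)"
```

```text
t: 23.52
tcp_pos: [0.4967, -0.0678, 0.003]
tool_rot: [-0.476, 0.525, -0.523, 0.475]
force: [0.2, 0.9, 0.1]
finger_gap: 0.528
tcp bed [-0.0597 -0.0085  0.003 ] shift cm [ 1.87 -0.01 -0.06] rotvec [ 0.0032  0.0057 -0.0009] F [0.16 0.9  0.09] t 23.52 q6 [-0.36  0.75  1.89  0.    0.51 -0.26]
```

```bash
python3 -m handwheel '[0.4,0,0,0,0.003,0,4.5,0.8,0,0,0,0.003,0,4.5,1.2,0,0,0,0.003,0,4.5,1.5,0,0,0,0.003,0,4.5,1.7,0,0,0,0.003,0,4.5,1.8,0,0,0,0.003,0,4.5,1.8,0,0,0,0.003,0,4.5]';python3 -m handwheel '[0.1,0,0,0,0,0,4.5,0.1,0,0,0,0,0,4.5]'; python3 -m handwheel '[0.1,0,0,0,0,0,4.5,0.1,0,0,0,0,0,4.5]'; python3 -m handwheel '[0.1,0,0,0,0,0,4.5,0.1,0,0,0,0,0,4.5]'
```

```text
t: 24.1
tcp_pos: [0.4961, -0.0866, 0.005]
tool_rot: [0.474, -0.525, 0.525, -0.474]
force: [-0.6, -0.3, 0.6]
finger_gap: 0.526
t: 24.27
tcp_pos: [0.4959, -0.0872, 0.0048]
tool_rot: [0.474, -0.525, 0.525, -0.474]
force: [0.4, 0.8, 0.6]
finger_gap: 0.528
t: 24.43
tcp_pos: [0.4958, -0.0881, 0.0047]
tool_rot: [-0.474, 0.525, -0.525, 0.474]
force: [-0.1, -0.2, -0.2]
finger_gap: 0.525
t: 24.6
tcp_pos: [0.4957, -0.0892, 0.0047]
tool_rot: [0.474, -0.525, 0.525, -0.474]
force: [-0.5, 0.3, 0.1]
finger_gap: 0.527
```

```bash
python3 -m handwheel '[0.1,0.1,0,0,0,0,4.5,0.1,0.1,0,0,0,0,4.5]';python3 -m handwheel '[0.1,0,0,0,0,0,4.5,0.1,0,0,0,0,0,4.5]'; python3 -m handwheel '[0.05,0,0,0,0,0,4.5,0.05,0,0,0,0,0,4.5]'
```

```text
t: 24.77
tcp_pos: [0.4955, -0.0897, 0.0037]
tool_rot: [-0.474, 0.525, -0.525, 0.474]
force: [1.0, 3.0, 2.0]
finger_gap: 0.526
t: 24.93
tcp_pos: [0.4952, -0.0907, 0.0037]
tool_rot: [-0.474, 0.525, -0.524, 0.474]
force: [1.2, 4.7, 1.5]
finger_gap: 0.528
t: 25.1
tcp_pos: [0.4952, -0.0913, 0.0037]
tool_rot: [-0.474, 0.525, -0.524, 0.474]
force: [0.6, 4.8, 2.7]
finger_gap: 0.526
```

```bash
python3 -m handwheel '[0.1,0,0,0,0,0,4.5,0.1,0,0,0,0,0,4.5]'
```

```text
t: 25.27
tcp_pos: [0.4951, -0.0915, 0.0037]
tool_rot: [-0.473, 0.526, -0.524, 0.474]
force: [1.1, 7.8, 1.2]
finger_gap: 0.53
```

```bash
python3 -m handwheel '[0.1,0,0,0,0,0,4.5,0.1,0,0,0,0,0,4.5]'
```

```text
t: 25.43
tcp_pos: [0.4951, -0.0915, 0.0037]
tool_rot: [-0.473, 0.526, -0.524, 0.474]
force: [3.9, 13.8, 2.8]
finger_gap: 0.527
```

```bash
python3 -m handwheel '[0.1,0,0,0,0,0,4.5,0.1,0,0,0,0,0,4.5]'
```

```text
t: 25.6
tcp_pos: [0.495, -0.0916, 0.0037]
tool_rot: [-0.472, 0.527, -0.524, 0.474]
force: [5.8, 17.9, 1.7]
finger_gap: 0.525
```

```bash
python3 -m handwheel '[-0.6,0,0,0,0,0,4.5,-1.2,0,0,0,0,0,4.5,-1.2,-3,0,0,0,0,4.5,-1.2,-6,0,0,0,0,4.5,-0.5,-10,0,0,0,0,4.5,1,-14,0,0,0,0,4.5,3,-18,0,0,0,0,4.5,5,-21,0,0,0,0,4.5,5,-21,0,0,0,0,4.5,5,-21,0,0,0,0,4.5]'; python3 -c "
from h import *
go(0.01,0,.2)
w=snap('wrist','w20');snap('side','s20');snap('scene','c20')
im=cv2.imread('pics/w20.png');cv2.imwrite('pics/w20z.png',cv2.resize(im[60:310,140:420],None,fx=2.8,fy=2.4,interpolation=cv2.INTER_CUBIC))
im=cv2.imread('pics/s20.png'); a=cv2.resize(im[220:350,220:340],None,fx=5,fy=4.6,interpolation=cv2.INTER_CUBIC);cv2.imwrite('pics/s20z.png',a)
im=cv2.imread('pics/c20.png'); a=cv2.resize(im[150:250,260:380],None,fx=6,fy=6,interpolation=cv2.INTER_CUBIC);cv2.imwrite('pics/c20z.png',a)"
```

```text
t: 26.43
tcp_pos: [0.4913, -0.1466, 0.2159]
tool_rot: [0.473, -0.523, 0.527, -0.474]
force: [-0.6, 0.5, -0.9]
finger_gap: 0.526
tcp bed [ 0.0192 -0.0059  0.2159] shift cm [-0.93  1.59  0.58] rotvec [-0.0055 -0.0008  0.0033] F [-0.59  0.46 -0.92] t 26.43 q6 [-0.51  0.38  1.72 -0.    1.03 -0.4 ]
```

View pics/w20z.png

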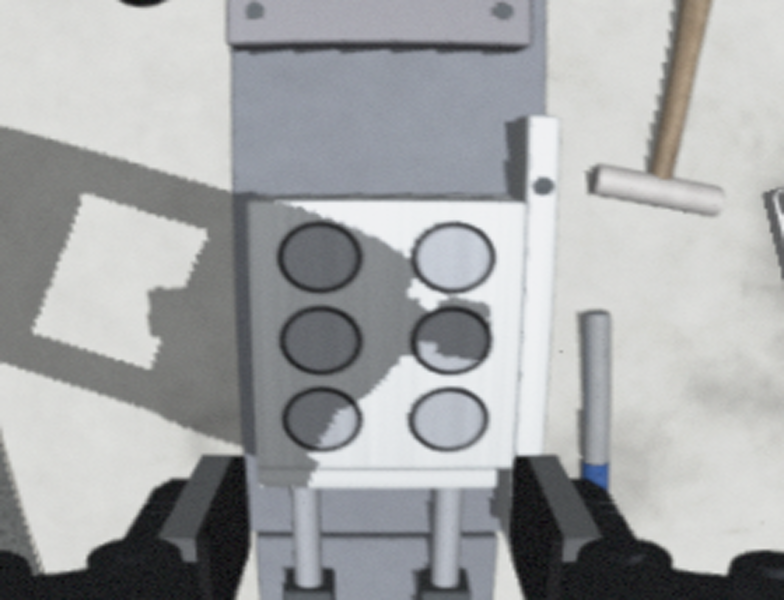

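View pics/s20z.png

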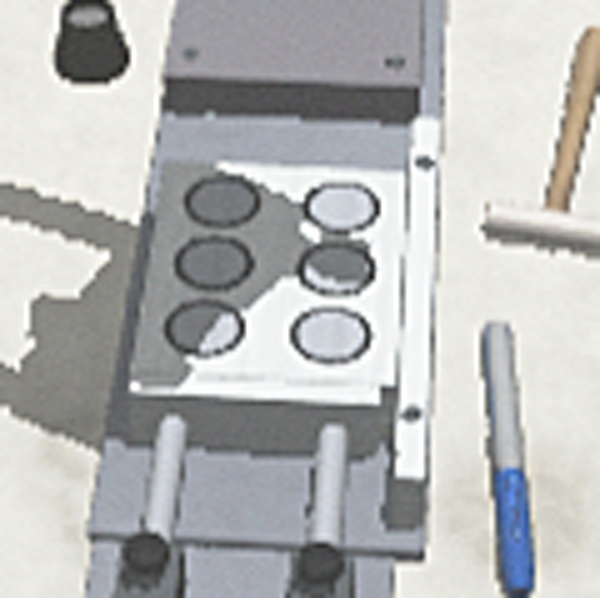

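View pics/c20z.png

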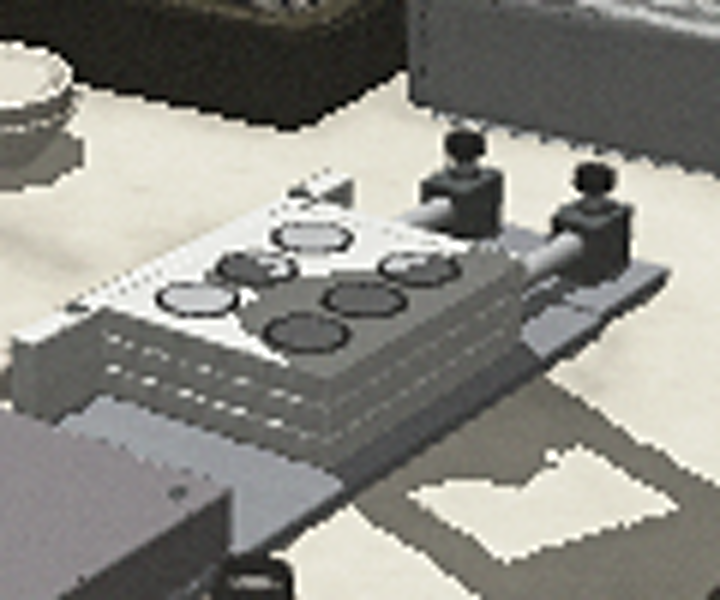

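```bash
python3 - <<'E'
from h import *
w=snap('wrist','w21')
im=cv2.imread('pics/w21.png');
a=cv2.resize(im[120:190,300:350],None,fx=8,fy=8,interpolation=cv2.INTER_NEAREST)
b=cv2.resize(im[215:285,215:265],None,fx=7,fy=8,interpolation=cv2.INTER_NEAREST)
cv2.imwrite('pics/w21z.png',np.hstack([a,b]))
print(manip.sense()['tcp_pos'])
E
```

```text
[ 0.48867596 -0.14330688  0.21193519]
```

View pics/w21z.png

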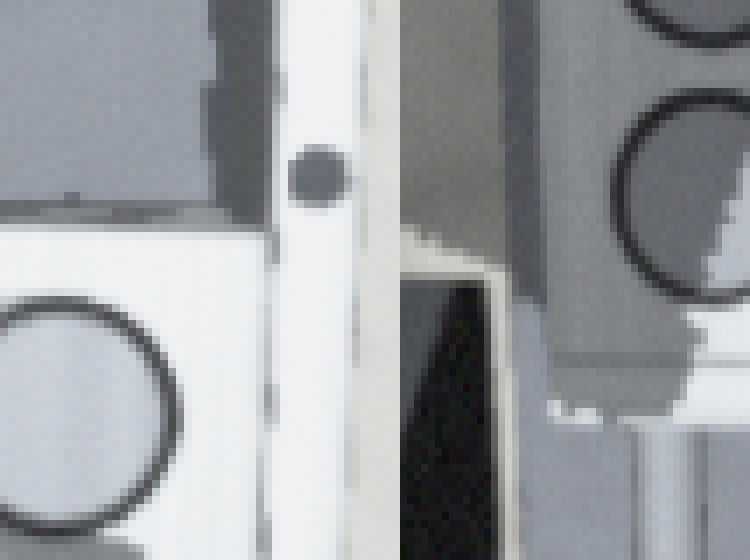

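```bash
python3 -c "
from h import *
a=manip.sense();print(a['t']);manip.sign_off()"
```

```text
26.6333
the job is handed in; nothing more can be done
```

The third pallet is on the pile, and all three pallets look flush with each other, the end stop and the side fence. I handed the job in at t = 26.6 s of the 72 s allowed; no verdict was reported.

**What I did:**
1. I slid the feed pallet off the step with the half-open fingers. It straightened on the way and landed flat on the two in the bay.
2. I pushed all three to the end stop until the force rose from about 5 N to 19 N with no further movement.
3. I pushed the pile into the side fence, to about 16 N, again until it stopped moving.
4. I pressed it to the stop once more, to about 18 N. That is well under the 45 N limit.

**Last checks:**
- **Wrist camera:** the top pallet is against the stop. Its gap to the fence is under one pixel (about 1 mm) and even along its length.
- **Scene camera:** the three rear edges and the corner line are flush. After the first pass the top pallet's rear edge had been about 1–2 mm off; the second push closed that.
- **Bystanders:** the hammer and marker look unmoved in the side camera and the loupe shows no sign of having moved. I judged this by eye, not by measurement.

**Where things disagreed:**
- **Fence gap:** the side camera shows a dark line of up to about 3 mm between the top pallet and the fence. I took it for edge shading, because the wrist view and the firm stop against the fence say they touch. I could not see the fence side of the two lower pallets.
- **Bed position:** the cameras differed by up to about 5 mm across the bed (up to 9 mm on the pallets' positions), so I set the final positions by contact force.
- **Fingertip height:** with the gripper 6 cm open, the fingertips stood about 13 mm behind the reported TCP, not 17 mm ahead as described. I found this by touching the bench and set the pushing heights from that.

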